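Turn the swivel hook to its stop and hang the tape roll home

ROBOT

A 7-joint arm with a two-finger parallel gripper is mounted at the origin on a cart in front of the work surface, level with it; the furniture and walls round the work are solid. World frame = base frame: x ahead of the robot, y to its left, z up, the work surface at z = 0. Lengths are in m, angles in rad, forces in N, time in s.
With the tool pointing down it reaches from about 0.4 to 0.85 m from the base axis. Payload 4.5 kg.
Tool frame: the origin (TCP) lies midway between the tips of the shut fingers; the grasp point (between the pads) lies 19 mm behind it; z points along the fingers, y is the line along which they close (so a half turn about z gives the same grasp; the last joint's range is limited). The gripper opens to 88 mm and grips with 3 to 60 N. Pads are 18 mm wide; open, the fingers measure 123 mm over their backs; the gripper's body (75 mm by 187 mm) begins 45 mm behind the grasp point.
Start: joints at [-1.175, 0.689, -0.195, 1.565, 0.157, 0.902, -0.215], TCP at [0.221, 0.585, 0.208] pointing down, gripper open.
Joint ranges: [-3.01, 3.01], [-0.46, 2.08], [-1.47, 1.51], [0.13, 2.56], [-1, 4.14], [0.04, 2.09], [-2.66, 2.66]. Speed limits (rad/s): [2.57, 2.57, 3.14, 3.14, 3.14, 3.14, 3.14].

INTERFACE

Orientations are given as a unit quaternion [x, y, z, w].
In Python, from plant import r, eyes, finish_job gives the robot as it stands. The module is installed in compiled form; this text tells all that it offers.
- The arm moves only by the tool move_arm, never from a script. Its argument "motion" is a list of rows, each a list of 7 numbers: the shift along the tool's x, y, z in mm, then the turn, a rotation vector about the tool's x, y, z in degrees, then the closure, from 0 (fully open) to 1 (shut). A call has 1 to 5 rows; each row is the pose to reach, as a shift and turn from the pose commanded when the call began, along the tool's axes at that moment; what a row does not reach only later rows make up. A row lasts 1/8 s, in which the tool goes at most 62.5 mm and 10.7 degrees, less where a joint would pass 70% of its speed; a pose out of reach is approached as far as the arm can. A call with a gripper value outside its range is refused whole. The fingers move at their own pace and stop on an object; "newtons" is the grip in N (left out, the last holds). Time passes only in rows, so rows that repeat a pose let the fingers close. It gives the time, the measured TCP pose, the force, the opening and the grip force at its end, in the units of the state.
- r.get_state(): the state, without advancing time (a new reading comes with each control period).
- eyes.snapshot(name): name is "side" or "top"; returns a dict with "frame" (400x640x3 uint8, red, green, blue), "z_map" (400x640 float32, m along the optical axis (not along the pixel's ray), 0 where there is no reading), "intrinsics" (3x3 intrinsics, pixels), "world_to_cam" (4x4, takes a point from world to camera coordinates). Camera axes: x right, y down, z forward; pixel columns grow to the right and rows downward; lengths in m; the calibration is good to about 2 mm. A picture is of the moment at which its call begins.
- finish_job(): hands the job in; it is judged then, once.
The state is a dict: "clock": time; "q": joint angles; "qd": joint speeds; "joint_torque": joint torques, N m; "tool_pos": TCP position; "eef_rot": TCP orientation; "contact_force": force on the tool from outside, world axes, zero at the start; "moment": the same for the moment, N m; "opening": opening from 0.0 (shut) to 1.0 (fully open); "finger_force": force on a finger pad.
Only numpy, scipy, OpenCV 4.12 (cv2) and the standard library are available. Lean on these libraries where they do the work, as an engineer would, in place of code of your own. Each camera call takes 0.05 s, during which the arm holds its last target. There are 200 camera calls.

TASK

The swivel hook on the grey counter stand has been knocked round the wrong way: push its wire round with the fingertips (push only, do not pinch it) to its stop, where it faces the red mark on the stand's foot, and press it there for a moment with 5 to 10 newtons. Then take the roll of brown tape out of its wooden rack, hang it on the hook, slide it along the wire until it meets the blue backstop, press it home for a moment with 5 to 10 newtons, and let go with the roll resting there. Never load the hook with more than 25 newtons, and leave the hook facing its mark and the other things on the counter where they are.

Things in the scene. Friction and masses are not known exactly. Their poses are not given: they have to be found in the camera images.
- swivel (a joint): swivel angle of the hook about the stand's vertical axis, rad. 0 = against its hard stop, wire facing the red mark on the foot (the required facing); grows counter-clockwise seen from above, up to 2.0. Starts between 1.0 and 1.6. Stays where it is left: turning takes a steady 0.16 N m (about 2 N pushed sideways 80 mm out on the wire).
- hook_root (a point): point on the swivel axis at the wire's height (134 mm above the counter), turning with the hook. z up; the wire runs out along its -x: straight, round, 10 mm thick, to 106 mm from the axis, then a turned-up end (116 mm from the axis at most, top 13 mm above the wire's centre line). The black hub is 28 mm across, top 7 mm above the wire's centre line.
- hook: the whole swivel hook, origin and axes as hook_root. Its blue backstop, a crossbar 70 mm wide, lies 4 to 18 mm below the wire's centre line (behind it a 14 mm collar round the wire); its front face looks outward and is clamped somewhere from 41 to 51 mm from the axis, differing each time and not measured: find it by feel. It does not give.
- stand: fixed grey stand, origin at the centre of its round foot (116 mm across, 17 mm high) on the dark mat, 4 mm above the counter; post 20 mm thick, 30 mm over its last 20 mm, up to 116 mm above it. Its -x is the direction of the red mark on the foot, which the wire faces when at its stop. A small red stop lug sits high on the post.
- roll_center (a point): centre of the roll of brown tape: 91 mm across, 24 mm thick, hole about 52 mm, 0.15 kg or so. Its z is the axis of the roll, level while the roll stands on edge in the rack. Hung on the wire its centre lies about 21 mm below the wire's centre line.
- tape_roll: the roll of brown tape itself; origin on the axis, on one flat face, z along the axis toward the other face
- rack: fixed wooden rack, 66x120 mm, origin at the centre of its underside; the roll stands on edge in its slot, which runs along the rack's y (roll axis along the rack's x), on a floor 8 mm above the counter. The cheeks of the slot reach 25 mm above the counter, so the upper part of the roll is free.
- stock_spray: spray can with a yellow cap, 59 mm across, 231 mm tall, standing at the back right of the stand; origin at its foot
- stock_jar: small clear jar with a red lid, 62 mm across, 86 mm tall; origin at its foot
- stock_tin: tin with a red lid, 110 mm across, 150 mm tall; origin at its foot
- remote_b: black car remote with four grey buttons lying flat, 33x62x14 mm, at the left; origin at its underside
- car_key_b: black car key lying flat, 29x86x10 mm, at the left; origin at its underside
- padlock: brass padlock lying flat, 42x67x17 mm; origin at its underside
- pliers: orange pliers lying flat, 176x68x11 mm; origin at its underside
- hex_key_set: green hex key holder lying near the front edge, 90x28x20 mm; origin at its underside

How it is judged:
On the way, in this order (a step that is already met when the one before it is completed fails the run):
1. the hook is pressed against its stop (within 0.04 rad) with more than 3 N (value of joint swivel below 0.04 rad and contact force between the fingers and hook above 3 N and not (contact force between tape_roll and hook above 0.1 N)), for 0.2 s.
2. the roll, on the hook's wire, is pressed against the blue backstop with more than 3 N (z of roll_center in the frame of hook_root between -0.028 and -0.014 m and y of roll_center in the frame of hook_root between -0.012 and 0.012 m and x of roll_center in the frame of hook_root between -0.08 and -0.046 m and angle between the z axis of roll_center and the x axis of hook_root, either way round below 0.2 rad and contact force between tape_roll and backstop_c0 above 3 N), for 0.2 s.
At the end, for the whole second after the job is handed in: the hook is within 0.06 rad of its stop; the roll, let go, hangs on the wire at rest: centre 14 to 28 mm below the wire's centre line, within 12 mm to either side, axis within 0.2 rad of the wire's, flat face within about 4 mm of the blue backstop (z of roll_center in the frame of hook_root between -0.028 and -0.014 m and y of roll_center in the frame of hook_root between -0.012 and 0.012 m and x of roll_center in the frame of hook_root between -0.08 and -0.046 m and angle between the z axis of roll_center and the x axis of hook_root, either way round below 0.2 rad and horizontal distance between roll_center and backstop_c0 below 0.02 m and value of joint swivel below 0.06 rad and linear speed of tape_roll below 0.02 m/s and angular speed of tape_roll below 0.2 rad/s and contact force between the fingers and tape_roll below 0.05 N); the robot touches nothing.
It fails at once if the hook is pressed with more than 25 N by the robot or by the roll (contact force between any of the arm, the fingers, tape_roll and hook above 25 N).
It fails at once if another thing on the counter is moved more than 25 mm (distance of any of stock_spray, stock_jar, stock_tin, remote_b, car_key_b, padlock, pliers, hex_key_set from where it was at the start of the episode above 0.025 m).
It also fails if it takes over 72 s, if anything falls off the work surface, if the arm or the gripper's body presses on something with over 40 N, if the wrist force passes 120 N, or if a joint passes its speed limit or range.

## Working session

There is one attempt and no reset: what is moved stays moved. The work goes in short steps, Python scripts to look and compute and a tool call to move; the robot and the scene stay as the last step left them, time stands still between calls to the robot, and variables do not carry over. Pictures are saved under pics/ and viewed, at most 10 in all, crops included, and the job is handed in when it is done.

Besides the shell and the picture viewer there is one more tool, called after "Emit:" as name(argument=value, ...), one argument or row to a line, values as JSON. move_arm: Moves the arm, as the interface text tells. Its arguments: {"type":"object","properties":{"motion":{"type":"array","items":{"type":"array","items":{"type":"number"}}},"newtons":{"type":"number"}},"required":["motion"]}

```bash
mkdir -p pics
cat > h.py <<'E'
import numpy as np, cv2
from scipy.spatial.transform import Rotation as R
from plant import r, eyes, finish_job
def snap(n):
    s=eyes.snapshot(n); np.savez(f'{n}.npz',**s); return s
def load(n): return dict(np.load(f'{n}.npz'))
def world(s,u,v,z=None):
    K=s['intrinsics'];d=s['z_map'][int(v),int(u)] if z is None else z
    p=np.linalg.inv(K)@[u,v,1]*d
    return (np.linalg.inv(s['world_to_cam'])@np.append(p,1))[:3]
def cloud(s):
    K=s['intrinsics'];v,u=np.mgrid[:400,:640];d=s['z_map']
    P=np.stack([(u-K[0,2])/K[0,0]*d,(v-K[1,2])/K[1,1]*d,d,np.ones_like(d)],-1)
    return (P@np.linalg.inv(s['world_to_cam']).T)[...,:3]
def proj(s,p):
    c=s['world_to_cam']@np.append(p,1); q=s['intrinsics']@c[:3]; return q[:2]/q[2]
E
python3 - <<'E'
from h import *
for n in('side','top'):
    s=snap(n); cv2.imwrite(f'pics/{n}0.png',s['frame'][...,::-1])
    print(n,s['intrinsics'].round(1).tolist(),np.linalg.inv(s['world_to_cam']).round(3).tolist())
st=r.get_state();print({k:np.round(v,3).tolist() for k,v in st.items()})
E
```

```text
side [[400.7, 0.0, 324.3], [0.0, 400.7, 199.0], [0.0, 0.0, 1.0]] [[-0.978, -0.111, 0.179, 0.279], [-0.21, 0.439, -0.874, 1.168], [0.019, -0.891, -0.453, 0.684], [0.0, 0.0, 0.0, 1.0]]
top [[511.7, 0.0, 309.2], [0.0, 511.7, 203.0], [0.0, 0.0, 1.0]] [[-0.179, -0.857, 0.484, -0.356], [-0.984, 0.161, -0.077, 0.206], [-0.012, -0.49, -0.872, 1.632], [0.0, 0.0, 0.0, 1.0]]
{'clock': 0.1, 'q': [-1.175, 0.69, -0.195, 1.566, 0.157, 0.902, -0.215], 'qd': [-0.001, -0.001, 0.0, -0.003, -0.002, -0.0, -0.0], 'joint_torque': [-0.003, -52.85, -1.271, -15.384, -0.053, 0.002, 0.0], 'tool_pos': [0.221, 0.584, 0.207], 'eef_rot': [0.18, 0.984, -0.001, -0.0], 'contact_force': [0.386, -0.21, 0.351], 'moment': [-0.012, 0.006, -0.009], 'finger_force': 0.0, 'opening': 1.002}
```

View pics/side0.png

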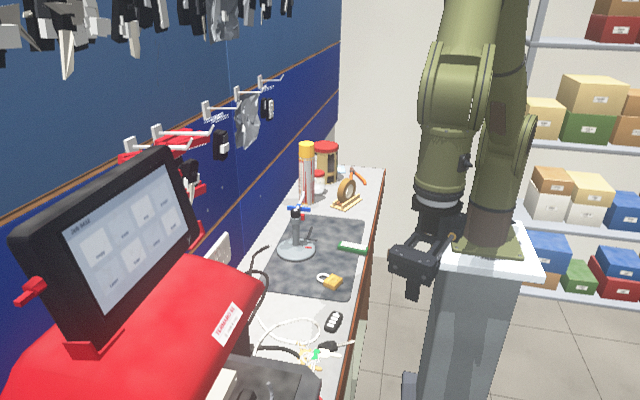

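View pics/top0.png

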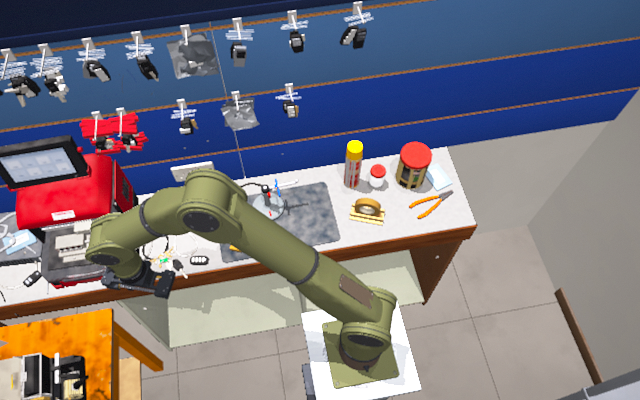

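The side view shows the stand at about (296,245), the roll in its rack at (346,190) and the padlock at (330,282). The top view shows the stand at (270,200), partly behind the arm, and the roll at (368,205). I'll enlarge both next.

Run:
```python
from h import *
a=load('side');b=load('top')
A=cv2.resize(a['frame'][130:290,240:400],(640,640),interpolation=cv2.INTER_CUBIC)
A=cv2.resize(a['frame'][150:290,250:390],(560,560),interpolation=cv2.INTER_CUBIC)
cv2.imwrite('pics/sc.png',A[...,::-1])
B=cv2.resize(b['frame'][130:265,225:405],(720,540),interpolation=cv2.INTER_CUBIC)
cv2.imwrite('pics/tc.png',B[...,::-1])
for n,s in(('s',a),('t',b)):
    P=cloud(s);m=(s['z_map']>0)
    for nm,(x0,x1,y0,y1) in dict(all=(.2,.9,-.6,.3)).items():
        print(n,m.mean())
for s,pts in((a,[(296,245),(346,190),(346,206),(330,282),(297,208),(320,147)]),(b,[(270,205),(368,203),(368,216),(266,190),(415,155),(377,171)])):
    for p in pts: print(p,world(s,*p).round(3))
```

```text
s 0.996
t 0.99598828125
(296, 245) [0.554 0.22  0.032]
(346, 190) [ 0.462 -0.107  0.069]
(346, 206) [ 0.457 -0.091  0.013]
(330, 282) [0.426 0.353 0.023]
(297, 208) [0.557 0.194 0.14 ]
(320, 147) [ 0.602 -0.306  0.148]
(270, 205) [0.549 0.204 0.034]
(368, 203) [ 0.459 -0.129  0.096]
(368, 216) [ 0.448 -0.133  0.02 ]
(266, 190) [0.549 0.209 0.14 ]
(415, 155) [ 0.584 -0.321  0.155]
(377, 171) [ 0.585 -0.193  0.089]
```

View pics/sc.png

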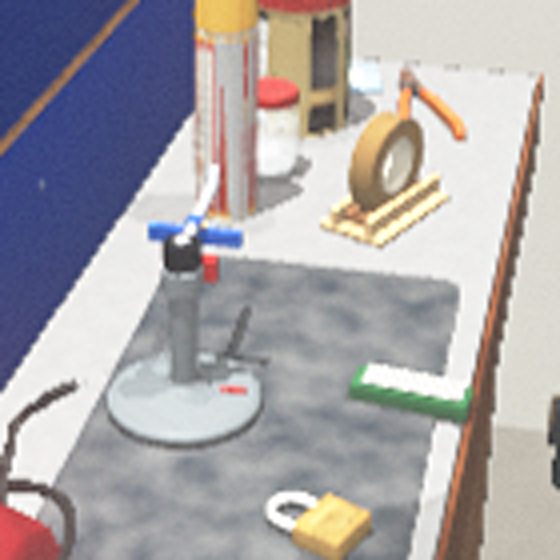

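View pics/tc.png

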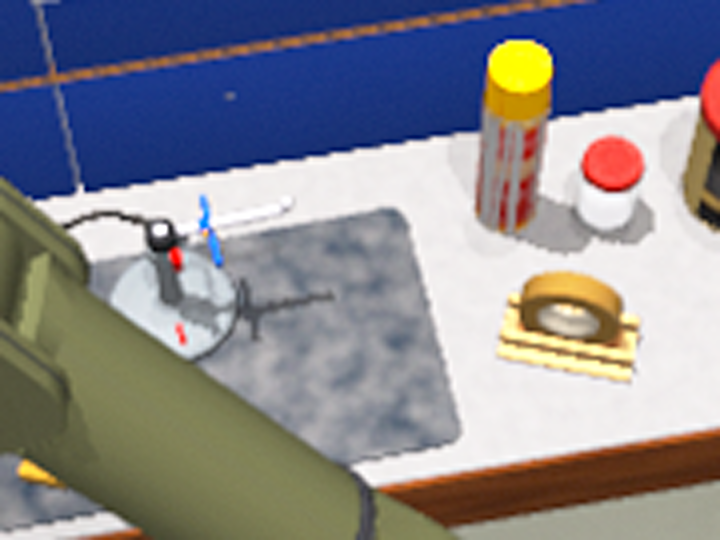

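The crops show the wire pointing away to the right, about −y. In the top crop its hub is at (160,235) and its tip at (290,203). The red foot mark at top crop (181,333) points towards the robot. The roll at (572,305) stands in its rack. Next come exact numbers from the depth maps.

Run:
```python
from h import *
from scipy.optimize import least_squares
for n in('side','top'):
    s=load(n);P=cloud(s);f=s['frame'].astype(int);X,Y,Z=P[...,0],P[...,1],P[...,2]
    near=(np.hypot(X-.55,Y-.2)<.16)&(s['z_map']>0)
    foot=near&(np.abs(Z-.021)<.004)&(np.hypot(X-.55,Y-.21)<.075)
    q=P[foot]
    c=cv2.minEnclosingCircle(q[:,:2].astype(np.float32))
    print(n,'foot',c,q[:,2].mean(),len(q))
    r_,g,b_=f[...,0],f[...,1],f[...,2]
    red=foot&(r_>120)&(r_-g>50)&(r_-b_>50); print(' red',P[red].mean(0).round(4),red.sum(),P[red].min(0).round(3),P[red].max(0).round(3))
    blue=near&(Z>.1)&(Z<.16)&(b_-r_>60); print(' blue',P[blue].mean(0).round(4),blue.sum(),P[blue].min(0).round(3),P[blue].max(0).round(3))
    hub=near&(Z>.13)&(np.hypot(X-.55,Y-.21)<.03)&(f.max(-1)<90); print(' hub',P[hub].mean(0).round(4) if hub.any() else 0,hub.sum(), np.percentile(P[hub],98,axis=0).round(3))
    wire=near&(Z>.115)&(Z<.16)&(f.min(-1)>110)&(np.hypot(X-.55,Y-.2)>.02)
    w=P[wire];print(' wire',len(w)); print(w[np.argsort(w[:,1])][::max(1,len(w)//12)].round(3).tolist())
    roll=(np.hypot(X-.46,Y+.115)<.08)&(Z>.03)&(Z<.12); w=P[roll]
    print(' roll',len(w),w.min(0).round(3),w.max(0).round(3))
    top=w[w[:,2]>.07]; m=top.mean(0);U=np.linalg.svd(top[:,:2]-m[:2])[2]; print('  toppart',m.round(4),U.round(3).tolist(),top.min(0).round(3),top.max(0).round(3))
    rk=(np.hypot(X-.46,Y+.115)<.1)&(Z>.018)&(Z<.03); w=P[rk][:,:2]; print(' rack',cv2.minAreaRect(w.astype(np.float32)))
```

```text
side foot ((0.5569078326225281, 0.21511855721473694), 0.05276280641555786) 0.019584592554355636 407
 red [0.5231 0.2046 0.0201] 12 [0.513 0.199 0.018] [0.532 0.211 0.022]
 blue [0.6693 0.1958 0.1314] 412 [0.525 0.125 0.1  ] [0.694 0.274 0.16 ]
 hub [0.556  0.2195 0.1374] 51 [0.568 0.228 0.143]
 wire 109
[[0.561, 0.1, 0.147], [0.56, 0.105, 0.135], [0.565, 0.121, 0.139], [0.563, 0.139, 0.138], [0.556, 0.154, 0.136], [0.526, 0.165, 0.119], [0.595, 0.169, 0.115], [0.591, 0.171, 0.117], [0.554, 0.174, 0.14], [0.563, 0.185, 0.141], [0.55, 0.222, 0.121], [0.561, 0.224, 0.12], [0.554, 0.228, 0.12]]
 roll 313 [ 0.436 -0.17   0.03 ] [ 0.492 -0.085  0.101]
  toppart [ 0.4651 -0.1174  0.0859] [[-0.531, -0.847], [-0.847, 0.531]] [ 0.437 -0.161  0.071] [ 0.49  -0.09   0.101]
 rack ((0.4633413255214691, -0.130533367395401), (0.11520111560821533, 0.04902348294854164), 67.6387939453125)
top foot ((0.5555897951126099, 0.21341070532798767), 0.05800114572048187) 0.020698426510284636 303
 red [0.5235 0.2084 0.0203] 6 [0.515 0.206 0.018] [0.533 0.212 0.024]
 blue [0.6835 0.1977 0.1302] 392 [0.527 0.127 0.1  ] [0.704 0.276 0.16 ]
 hub [0.5519 0.2113 0.1413] 27 [0.565 0.222 0.148]
 wire 98
[[0.562, 0.096, 0.151], [0.567, 0.106, 0.145], [0.56, 0.114, 0.139], [0.562, 0.124, 0.14], [0.564, 0.134, 0.145], [0.557, 0.142, 0.146], [0.559, 0.152, 0.145], [0.57, 0.162, 0.131], [0.581, 0.167, 0.135], [0.563, 0.169, 0.139], [0.559, 0.18, 0.141], [0.57, 0.21, 0.14], [0.554, 0.224, 0.117]]
 roll 361 [ 0.421 -0.185  0.03 ] [ 0.503 -0.071  0.106]
  toppart [ 0.4643 -0.1311  0.0891] [[0.387, 0.922], [0.922, -0.387]] [ 0.439 -0.174  0.07 ] [ 0.491 -0.088  0.106]
 rack ((0.4637324810028076, -0.13332051038742065), (0.11869672685861588, 0.051172420382499695), 65.58100128173828)
```

```bash
python3 - <<'E'
from h import *
s=load('top');P=cloud(s);t=load('side');Q=cloud(t)
f=s['frame'].astype(int);X,Y,Z=P[...,0],P[...,1],P[...,2]
yel=(f[...,0]>200)&(f[...,1]>180)&(f[...,2]<90)&(Z>.15)&(Z<.26); print('spray',P[yel].mean(0),P[yel].min(0),P[yel].max(0))
A=Q.reshape(-1,3)
for x in np.arange(.35,.8,.05):
    print(round(x,2),[ (round(A[m][:,2].max(),2) if (m:=(abs(A[:,0]-x)<.025)&(abs(A[:,1]-y)<.025)&(A[:,2]<.6)).any() else None) for y in np.arange(-.2,.6,.05)])
E
cat >> h.py <<'E'
def rel(pos,yaw,st=None):
    "shift mm + rotvec deg in tool axes for tool-down target with tool-y at world yaw deg"
    st=st or r.get_state(); R0=R.from_quat(st['eef_rot']); y=np.radians(yaw)
    ty=np.array([np.cos(y),np.sin(y),0]); tz=np.array([0,0,-1.]); tx=np.cross(ty,tz)
    R1=R.from_matrix(np.stack([tx,ty,tz],1))
    return (R0.inv().apply(np.array(pos)-st['tool_pos'])*1000).round(1).tolist(), np.degrees((R0.inv()*R1).as_rotvec()).round(2).tolist()
E
python3 -c "
from h import *
print(rel([.592,.127,.26],93))"
```

```text
spray [ 0.60722243 -0.1064698   0.23071522] [ 0.58259581 -0.13509382  0.21750458] [ 0.63222316 -0.08188391  0.2390194 ]
0.35 [np.float64(0.0), np.float64(0.0), np.float64(0.0), np.float64(0.0), np.float64(0.0), np.float64(0.0), np.float64(0.0), np.float64(0.03), np.float64(0.03), np.float64(0.01), np.float64(0.01), np.float64(0.01), np.float64(0.01), np.float64(0.0), np.float64(0.01), np.float64(0.02)]
0.4 [np.float64(0.02), np.float64(0.03), np.float64(0.01), np.float64(0.0), np.float64(0.01), np.float64(0.01), np.float64(0.01), np.float64(0.03), np.float64(0.03), np.float64(0.01), np.float64(0.02), np.float64(0.02), np.float64(0.01), np.float64(0.02), np.float64(0.02), np.float64(0.02)]
0.45 [np.float64(0.0), np.float64(0.1), np.float64(0.1), np.float64(0.02), np.float64(0.01), np.float64(0.01), np.float64(0.01), np.float64(0.03), np.float64(0.02), np.float64(0.01), np.float64(0.02), np.float64(0.03), np.float64(0.01), np.float64(0.0), np.float64(0.01), np.float64(0.02)]
0.5 [np.float64(0.0), np.float64(0.1), np.float64(0.1), np.float64(0.01), np.float64(0.01), np.float64(0.01), np
[... 766 characters left out ...]
[np.float64(0.0), np.float64(0.0), np.float64(0.23), np.float64(0.0), np.float64(0.0), np.float64(0.45), np.float64(0.48), np.float64(0.45), np.float64(0.47), np.float64(0.48), np.float64(0.6), np.float64(0.6), np.float64(0.6), np.float64(0.46), None, np.float64(0.47)]
0.7 [np.float64(0.6), np.float64(0.6), np.float64(0.6), np.float64(0.6), np.float64(0.6), np.float64(0.6), np.float64(0.6), np.float64(0.6), np.float64(0.6), np.float64(0.59), np.float64(0.59), np.float64(0.6), np.float64(0.6), np.float64(0.6), np.float64(0.6), np.float64(0.6)]
0.75 [None, None, None, None, None, None, None, None, None, None, None, None, None, None, None, None]
([-508.7, -296.2, -52.4], [-0.09, -0.01, -23.73])
```

Run:
```python
from h import *
A=np.vstack([cloud(load('side')).reshape(-1,3),cloud(load('top')).reshape(-1,3)])
for y in np.arange(-.05,.4,.05):
  print(round(y,2),[(round(z,2),round(A[m][:,0].min(),3)) for z in np.arange(.2,.62,.04) if (m:=(abs(A[:,1]-y)<.025)&(abs(A[:,2]-z)<.02)&(A[:,0]>.57)).any()])
```

```text
-0.05 [(np.float64(0.2), np.float64(0.69)), (np.float64(0.24), np.float64(0.689)), (np.float64(0.28), np.float64(0.689)), (np.float64(0.32), np.float64(0.687)), (np.float64(0.36), np.float64(0.691)), (np.float64(0.4), np.float64(0.689)), (np.float64(0.44), np.float64(0.69)), (np.float64(0.48), np.float64(0.689)), (np.float64(0.52), np.float64(0.688)), (np.float64(0.56), np.float64(0.689)), (np.float64(0.6), np.float64(0.689))]
0.0 [(np.float64(0.2), np.float64(0.688)), (np.float64(0.24), np.float64(0.69)), (np.float64(0.28), np.float64(0.69)), (np.float64(0.32), np.float64(0.69)), (np.float64(0.36), np.float64(0.69)), (np.float64(0.4), np.float64(0.69)), (np.float64(0.44), np.float64(0.691)), (np.float64(0.48), np.float64(0.689)), (np.float64(0.52), np.float64(0.69)), (np.float64(0.56), np.float64(0.688)), (np.float64(0.6), np.float64(0.689))]
0.05 [(np.float64(0.2), np.float64(0.689)), (np.float64(0.24), np.float64(0.69)), (np.float64(0.28), np.float64(0.689)), (np.float64(0.32), np.float64(0.69)), (np.float64(0.36), np.float64(0.666)), (np.float64(0.4), np.float64(0.658)), (np.floa
[... 2052 characters left out ...]
), (np.float64(0.36), np.float64(0.655)), (np.float64(0.4), np.float64(0.654)), (np.float64(0.44), np.float64(0.653)), (np.float64(0.48), np.float64(0.654)), (np.float64(0.52), np.float64(0.688)), (np.float64(0.56), np.float64(0.69)), (np.float64(0.6), np.float64(0.656))]
0.35 [(np.float64(0.2), np.float64(0.69)), (np.float64(0.24), np.float64(0.686)), (np.float64(0.28), np.float64(0.688)), (np.float64(0.32), np.float64(0.69)), (np.float64(0.36), np.float64(0.69)), (np.float64(0.4), np.float64(0.69)), (np.float64(0.44), np.float64(0.671)), (np.float64(0.48), np.float64(0.688)), (np.float64(0.52), np.float64(0.689)), (np.float64(0.56), np.float64(0.689)), (np.float64(0.6), np.float64(0.658))]
```

```bash
cat >> h.py <<'E'
def frame(yaw,tilt=0):
    y=np.radians(yaw);ty=np.array([np.cos(y),np.sin(y),0]); tz=np.array([0,0,-1.])
    return R.from_matrix(np.stack([np.cross(ty,tz),ty,tz],1))*R.from_euler('y',-tilt,degrees=True)
def rel2(pos,yaw,tilt=0,st=None):
    st=st or r.get_state(); R0=R.from_quat(st['eef_rot'])
    return (R0.inv().apply(np.array(pos)-st['tool_pos'])*1000).round(1).tolist()+np.degrees((R0.inv()*frame(yaw,tilt)).as_rotvec()).round(2).tolist()
E
python3 -c "
from h import *
print(rel2([.45,.3,.26],82,8)); print(rel2([.58,.127,.24],93,15))"
```

```text
[-314.6, -184.6, -52.6, -0.98, -7.97, -12.7]
[-497.4, -300.4, -32.4, -3.2, -14.8, -23.58]
```

Emit:
move_arm(
  motion=[
    [-62, -37, -40, 0, -2, -3, 1],
    [-125, -74, -50, 0, -4, -6, 1],
    [-187, -111, -50, -1, -6, -9, 1],
    [-250, -148, -50, -1, -7, -12, 1],
    [-312, -185, -50, -1, -8, -15, 1],
  ],
  newtons=20,
)

```text
clock: 0.72
tool_pos: [0.4113, 0.346, 0.2572]
eef_rot: [0.049, 0.996, -0.004, 0.07]
contact_force: [1.0, 0.4, 0.8]
opening: 0.455
finger_force: 0.0
```

```bash
python3 -c "
from h import *
print(rel2([.58,.127,.24],93,15)); print(rel2([.589,.127,.118],93,15));s=r.get_state();print(s['clock'],s['tool_pos'],s['q'])"
```

```text
[-184.9, -201.5, 43.9, -1.79, -6.92, -8.4]
[-176.6, -200.5, 165.9, -1.79, -6.92, -8.4]
0.725 [0.41125614 0.34599403 0.25716873] [-0.72101098  0.4722439  -0.21601409  1.86387279  0.3167957   0.76513757
  0.33912161]
```

Emit:
move_arm(
  motion=[
    [0, 0, 0, 0, 0, 0, 1],
    [0, 0, 0, 0, 0, 0, 1],
  ],
)

```text
clock: 0.98
tool_pos: [0.4099, 0.3482, 0.2571]
eef_rot: [0.05, 0.996, -0.004, 0.07]
contact_force: [-0.3, 0.6, 0.3]
opening: 0.233
finger_force: 0.0
```

```bash
python3 -c "
from h import *
print(rel2([.585,.127,.24],93,15));s=r.get_state();print(s['clock'],s['tool_pos'],s['q'])"
```

```text
[-191.9, -202.7, 44.3, -1.75, -6.99, -8.55]
0.975 [0.40994118 0.3482035  0.25708131] [-0.72421419  0.47328605 -0.21697508  1.86191167  0.31530053  0.76651234
  0.33398441]
```

Emit:
move_arm(
  motion=[
    [-38, -41, 9, 0, -2, -2, 1],
    [-77, -81, 18, -1, -3, -4, 1],
    [-115, -122, 27, -1, -5, -6, 1],
    [-154, -162, 36, -2, -7, -8, 1],
    [-192, -203, 44, -2, -7, -8.5, 1],
  ],
)

```text
clock: 1.6
tool_pos: [0.5853, 0.1277, 0.2403]
eef_rot: [-0.028, 0.991, 0.006, 0.131]
contact_force: [1.6, 0.8, 0.9]
opening: 0.005
finger_force: 0.0
```

Emit:
move_arm(
  motion=[
    [0, 0, 0, 0, 0, 0, 1],
    [0, 0, 0, 0, 0, 0, 1],
  ],
)

```text
clock: 1.85
tool_pos: [0.5849, 0.1287, 0.2404]
eef_rot: [-0.027, 0.991, 0.006, 0.131]
contact_force: [0.6, 1.3, 0.1]
opening: 0.001
finger_force: 0.0
```

```bash
python3 -c "
from h import *
print(rel2([.589,.127,.118],93,15));s=r.get_state();print(s['clock'],s['tool_pos'],s['q'],s['contact_force'])
for n in('side','top'):
    s=snap(n)
s=load('side');cv2.imwrite('pics/s2.png',cv2.resize(s['frame'][130:290,220:420],(800,600))[...,::-1])"
```

```text
[27.9, -2.6, 119.2, 0.33, 0.03, 0.09]
1.85 [0.58494254 0.12872266 0.24042147] [-0.16219997  0.51363492 -0.26468901  1.88764676  0.41101934  0.53839401
  0.91602256] [0.63964322 1.29839071 0.08157471]
```

View pics/s2.png

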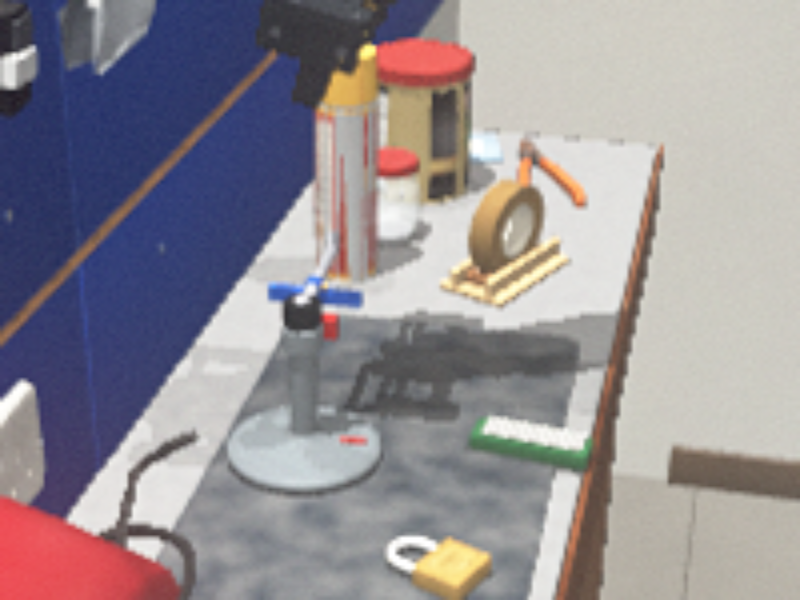

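The fingertips at (310,100) are above the wire and on its wall side, with clear space below. I'll lower them.

Emit:
move_arm(
  motion=[
    [6, 0, 24, 0, 0, 0, 1],
    [12, 0, 48, 0, 0, 0, 1],
    [18, 0, 75, 0, 0, 0, 1],
    [24, -1, 100, 0, 0, 0, 1],
    [28, -2, 119, 0, 0, 0, 1],
  ],
)

```text
clock: 2.58
tool_pos: [0.5884, 0.1277, 0.1176]
eef_rot: [-0.028, 0.991, 0.006, 0.131]
contact_force: [0.5, -0.1, -0.1]
opening: 0.007
finger_force: 0.0
```

```bash
cat > arc.py <<'E'
from h import *
# finger tip centre path: radius rho along wire, offset d behind wire; th = wire world angle deg
import sys
C=np.array([.5555,.213]);rho=.086
s=r.get_state();print(round(s['clock'],2),s['tool_pos'].round(4),s['contact_force'].round(1))
def tgt(th,d,tilt,z=.118):
    u=np.array([np.cos(np.radians(th)),np.sin(np.radians(th))]);n=np.array([-u[1],u[0]])
    return list(C+rho*u+n*d)+[z],th-180,tilt
for a in sys.argv[1:]:
    th,d,tilt=map(float,a.split(','));print(a,rel2(*tgt(th,d,tilt)))
E
python3 arc.py 273,.018,15 267,.018,14 261,.018,13 254,.018,12 247,.018,11 240,.018,10
```

```text
2.58 [0.5884 0.1277 0.1176] [ 0.5 -0.1 -0.1]
273,.018,15 [9.9, 1.0, -3.1, 0.31, 0.01, 0.19]
267,.018,14 [18.7, -0.4, -5.5, 1.81, 1.0, 6.0]
261,.018,13 [27.5, -0.8, -7.9, 3.21, 1.98, 11.84]
254,.018,12 [37.9, -0.1, -10.6, 4.74, 2.94, 18.67]
247,.018,11 [48.1, 2.0, -13.3, 6.15, 3.89, 25.54]
240,.018,10 [57.9, 5.3, -16.0, 7.45, 4.8, 32.43]
```

Emit:
move_arm(
  motion=[
    [6, 0, -2, 0, 0, 0, 1],
    [12, 0, -4, 1, 0, 2, 1],
    [19, 0, -5.5, 2, 1, 6, 1],
    [27.5, -1, -8, 3, 2, 12, 1],
    [38, 0, -10.5, 5, 3, 19, 1],
  ],
)

```text
clock: 3.2
tool_pos: [0.5495, 0.1238, 0.12]
eef_rot: [0.145, 0.984, -0.016, 0.104]
contact_force: [-1.0, 0.1, 0.8]
opening: 0.003
finger_force: 0.0
```

```bash
python3 arc.py 254,.018,12 247,.018,11 240,.018,10 233,.018,9 226,.018,8 219,.018,7
```

```text
3.2 [0.5495 0.1238 0.12  ] [-1.   0.1  0.8]
254,.018,12 [1.2, 1.4, 1.8, -0.29, 0.04, -0.76]
247,.018,11 [11.6, -0.3, -0.4, 1.12, 1.05, 6.1]
240,.018,10 [22.1, -0.7, -2.7, 2.4, 2.05, 12.98]
233,.018,9 [32.5, 0.2, -4.9, 3.57, 3.04, 19.89]
226,.018,8 [42.8, 2.5, -7.1, 4.61, 4.0, 26.81]
219,.018,7 [52.7, 5.9, -9.2, 5.54, 4.93, 33.76]
```

Emit:
move_arm(
  motion=[
    [5, 0, 0, 0, 0, 3, 1],
    [11.5, 0, 0, 1, 1, 7, 1],
    [17, -0.5, -1, 2, 1.5, 10, 1],
    [22, -0.5, -2, 2.5, 2, 13.5, 1],
    [32, 0, -4, 3.5, 3, 20, 1],
  ],
)

```text
clock: 3.82
tool_pos: [0.5189, 0.1322, 0.1163]
eef_rot: [0.318, 0.945, -0.025, 0.075]
contact_force: [0.5, -1.1, 0.8]
opening: 0.002
finger_force: 0.0
```

```bash
python3 arc.py 233,.018,9 226,.018,8 219,.018,7 212,.018,6 205,.018,5 200,.018,5
python3 - <<'E'
from h import *
s=snap('side');P=cloud(s);f=s['frame'].astype(int)
m=(P[...,2]>.11)&(P[...,2]<.15)&(f[...,2]-f[...,0]>60)&(np.hypot(P[...,0]-.5555,P[...,1]-.213)<.09)
w=P[m];print(len(w),w.mean(0));c=w.mean(0)[:2]-[.5555,.213];print(np.degrees(np.arctan2(c[1],c[0]))%360,np.hypot(*c))
cv2.imwrite('pics/s3.png',cv2.resize(s['frame'][150:270,240:400],(800,600))[...,::-1])
E
```

```text
3.83 [0.5189 0.1322 0.1163] [ 0.5 -1.1  0.8]
233,.018,9 [1.1, 0.6, -1.9, 0.01, 0.01, -0.19]
226,.018,8 [11.5, -1.0, -3.6, 1.05, 1.0, 6.74]
219,.018,7 [22.1, -1.3, -5.2, 1.96, 1.99, 13.68]
212,.018,6 [32.7, -0.3, -6.9, 2.76, 2.97, 20.64]
205,.018,5 [43.0, 2.0, -8.5, 3.43, 3.92, 27.61]
200,.018,5 [50.2, 4.5, -9.7, 4.04, 3.89, 32.57]
67 [0.56008496 0.17094565 0.12802589]
276.22208218455637 0.04230355361513179
```

View pics/s3.png

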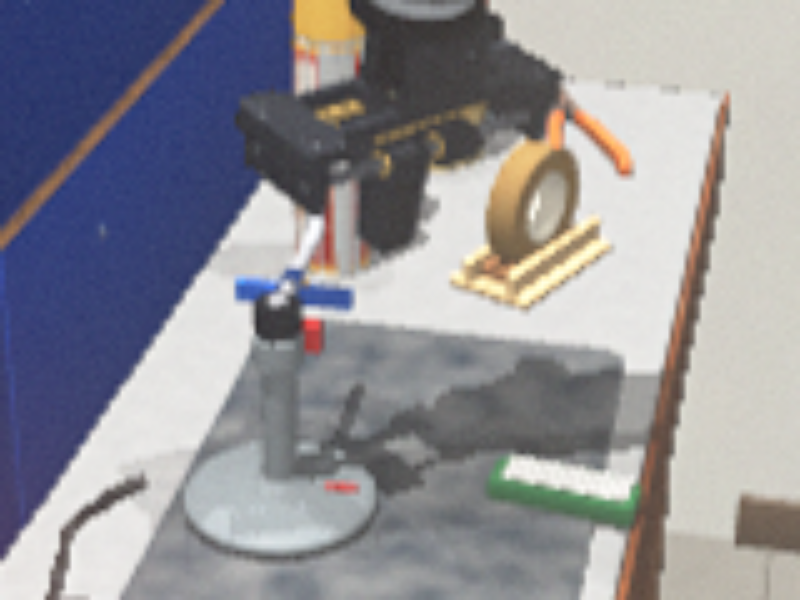

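The picture shows the wire at (310,230) has not moved. The fingertip at (400,245) has passed to the near side, so I'll check the tip position against the camera.

Run:
```python
from h import *
s=load('side');st=r.get_state()
print(proj(s,st['tool_pos']),proj(s,[.5555,.213,.141]),proj(s,[.5615,.098,.147]))
P=cloud(s);f=s['frame'].astype(int)
for v in range(170,206,3): print(v,[(tuple((P[v,u]*1000).astype(int))) for u in range(312,330,4)])
print(np.linalg.norm(R.from_quat(st['eef_rot']).apply([0,0,1])-0), R.from_quat(st['eef_rot']).as_matrix().round(2).tolist())
t=snap('top');cv2.imwrite('pics/t3.png',cv2.resize(t['frame'][130:250,225:385],(800,600))[...,::-1]);print(proj(t,st['tool_pos']))
```

```text
[315.1079625  207.29572639] [295.78157299 210.94496016] [304.06811016 191.5504416 ]
170 [(np.int64(521), np.int64(159), np.int64(247)), (np.int64(508), np.int64(167), np.int64(252)), (np.int64(496), np.int64(169), np.int64(254)), (np.int64(486), np.int64(164), np.int64(253)), (np.int64(477), np.int64(153), np.int64(249))]
173 [(np.int64(523), np.int64(152), np.int64(235)), (np.int64(504), np.int64(183), np.int64(250)), (np.int64(495), np.int64(177), np.int64(248)), (np.int64(485), np.int64(168), np.int64(246)), (np.int64(477), np.int64(153), np.int64(240))]
176 [(np.int64(512), np.int64(198), np.int64(246)), (np.int64(503), np.int64(187), np.int64(243)), (np.int64(497), np.int64(167), np.int64(235)), (np.int64(490), np.int64(143), np.int64(226)), (np.int64(477), np.int64(153), np.int64(231))]
179 [(np.int64(518), np.int64(171), np.int64(225)), (np.int64(505), np.int64(179), np.int64(230)), (np.int64(495), np.int64(174), np.int64(229)), (np.int64(485), np.int64(169), np.int64(228)), (np.int64(476), np.int64(154), np.int64(223))]
182 [(np.int64(519), np.int64(169), np.int64(215)), (np.
[... 1244 characters left out ...]
int64(501), np.int64(141), np.int64(156)), (np.int64(553), np.int64(-166), np.int64(0)), (np.int64(539), np.int64(-173), np.int64(0))]
200 [(np.int64(584), np.int64(-100), np.int64(16)), (np.int64(511), np.int64(153), np.int64(151)), (np.int64(561), np.int64(-133), np.int64(2)), (np.int64(547), np.int64(-140), np.int64(1)), (np.int64(533), np.int64(-146), np.int64(0))]
203 [(np.int64(583), np.int64(-98), np.int64(5)), (np.int64(572), np.int64(-116), np.int64(-2)), (np.int64(557), np.int64(-116), np.int64(0)), (np.int64(543), np.int64(-121), np.int64(0)), (np.int64(528), np.int64(-124), np.int64(0))]
1.0 [[-0.79, 0.61, 0.12], [0.6, 0.8, -0.09], [-0.16, 0.0, -0.99]]
[289.75748407 197.68026024]
```

View pics/t3.png

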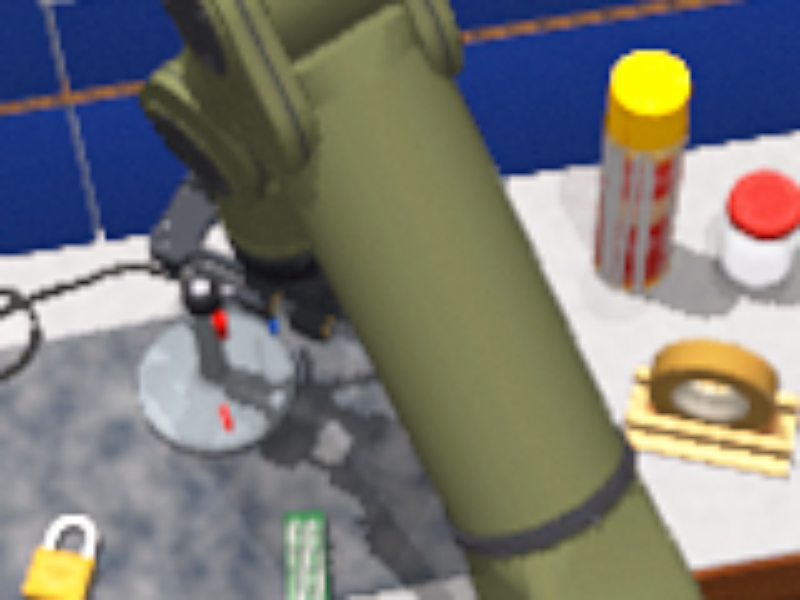

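```bash
python3 - <<'E'
from h import *
s=load('side')
print('s2 tcp',proj(s,[.585,.1287,.2404]),'seen 297.5,157'); print('start tcp',proj(s,[.221,.584,.207]), proj(s,[.221,.584,.237]))
st=r.get_state();R0=R.from_quat(st['eef_rot'])
for n in('side','top'):
    s=load(n);P=cloud(s).reshape(-1,3);L=R0.inv().apply(P-st['tool_pos'])*1000
    m=(abs(L[:,0])<40)&(abs(L[:,1])<60)&(L[:,2]>-120)&(L[:,2]<10)
    f=s['frame'].reshape(-1,3)
    q=L[m]
    for z in range(-110,10,10):
        k=q[(q[:,2]>=z)&(q[:,2]<z+10)]
        if len(k): print(n,z,len(k),np.percentile(k,[5,50,95],axis=0)[:,:2].round().tolist())
E
python3 -c "
import cv2;a=cv2.imread('pics/side0.png');cv2.imwrite('pics/s0c.png',cv2.resize(a[190:320,370:470],(600,600)))"
```

```text
s2 tcp [293.40802479 166.20645154] seen 297.5,157
start tcp [419.42526288 296.91484788] [421.58177688 283.55052698]
side -110 75 [[1.0, -43.0], [34.0, 10.0], [37.0, 36.0]]
side -100 8 [[-10.0, -1.0], [-2.0, 28.0], [15.0, 29.0]]
side -90 10 [[5.0, -12.0], [12.0, 16.0], [14.0, 18.0]]
side -80 33 [[-4.0, -14.0], [10.0, 9.0], [13.0, 18.0]]
side -70 36 [[-5.0, -14.0], [10.0, 7.0], [13.0, 17.0]]
side -60 33 [[-2.0, -12.0], [11.0, 6.0], [13.0, 16.0]]
side -50 33 [[-4.0, -13.0], [10.0, 7.0], [12.0, 15.0]]
side -40 21 [[-4.0, -12.0], [10.0, 1.0], [13.0, 15.0]]
side -30 12 [[-24.0, 41.0], [-12.0, 54.0], [-5.0, 58.0]]
side -20 42 [[-36.0, 26.0], [-5.0, 39.0], [14.0, 51.0]]
side -10 25 [[-7.0, 34.0], [-2.0, 44.0], [14.0, 52.0]]
top -110 24 [[20.0, -29.0], [29.0, 11.0], [34.0, 55.0]]
top -100 5 [[15.0, -27.0], [32.0, -12.0], [33.0, 18.0]]
top -40 1 [[6.0, -13.0], [6.0, -13.0], [6.0, -13.0]]
top -30 1 [[11.0, 33.0], [11.0, 33.0], [11.0, 33.0]]
top -20 5 [[5.0, 30.0], [11.0, 33.0], [13.0, 34.0]]
top -10 1 [[10.0, 33.0], [10.0, 33.0], [10.0, 33.0]]
```

View pics/s0c.png

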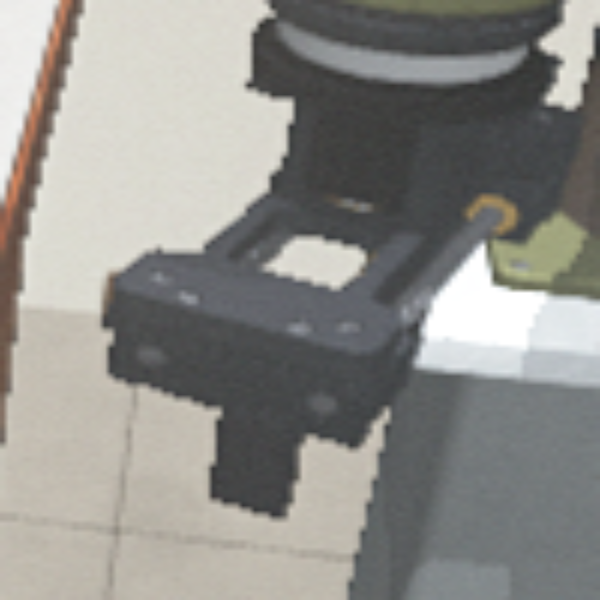

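Run:
```python
from h import *
s=load('side')
for d in(.044,.062):
  for z in(.207,.222,.237): print(d,z,proj(s,[.221+.354*d,.584+.936*d,z]).round(1))
```

```text
0.044 0.207 [410.  311.3]
0.044 0.222 [411.1 304.5]
0.044 0.237 [412.1 297.5]
0.062 0.207 [405.9 317.6]
0.062 0.222 [406.9 310.7]
0.062 0.237 [408.  303.7]
```

```bash
cat >> h.py <<'E'
OFF=np.array([0,0,-.033])   # true tip in reported tool frame (camera)
def rel2(pos,yaw,tilt=0,st=None):
    st=st or r.get_state(); R0=R.from_quat(st['eef_rot']); R1=frame(yaw,tilt)
    return (R0.inv().apply(np.array(pos)-R1.apply(OFF)-st['tool_pos'])*1000).round(1).tolist()+np.degrees((R0.inv()*R1).as_rotvec()).round(2).tolist()
def tip(st=None):
    st=st or r.get_state(); return st['tool_pos']+R.from_quat(st['eef_rot']).apply(OFF)
E
python3 -c "
from h import *
print(tip(),rel2([.53,.127,.19],65,12),rel2([.587,.127,.175],93,15))"
```

```text
[0.51475889 0.13602971 0.14879246] [-25.4, 3.4, -38.0, -2.13, -2.97, -11.74] [-68.0, 41.7, -16.4, -8.27, -5.73, -39.09]
```

Emit:
move_arm(
  motion=[
    [-8, 1, -38, 0, -1, -6, 1],
    [-26, 8, -38, -2, -3, -12, 1],
    [-40, 20, -32, -4, -4, -21, 1],
    [-55, 32, -24, -6, -5, -30, 1],
    [-68, 42, -17, -8, -6, -39, 1],
  ],
)

```text
clock: 4.55
tool_pos: [0.5968, 0.1269, 0.1436]
eef_rot: [-0.029, 0.991, 0.0, 0.133]
contact_force: [-1.0, 0.3, -0.2]
opening: 0.005
finger_force: 0.0
```

Emit:
move_arm(
  motion=[
    [0, 0, 0, 0, 0, 0, 1],
    [0, 0, 0, 0, 0, 0, 1],
  ],
)

```text
clock: 4.8
tool_pos: [0.5955, 0.127, 0.1435]
eef_rot: [-0.024, 0.991, 0.0, 0.132]
contact_force: [-0.2, 0.2, 0.8]
opening: 0.005
finger_force: 0.0
```

```bash
python3 -c "
from h import *
print(tip(),rel2([.589,.127,.118],93,15),r.get_state()['contact_force'])"
```

```text
[0.58687626 0.12676068 0.17536398] [13.0, 0.7, 55.9, -0.39, 0.13, -0.14] [-0.2259803   0.20175584  0.78548241]
```

Emit:
move_arm(
  motion=[
    [3, 0, 14, 0, 0, 0, 1],
    [7, 0, 28, 0, 0, 0, 1],
    [10, 0, 42, 0, 0, 0, 1],
    [13, 0.5, 56, 0, 0, 0, 1],
    [13, 0.5, 56, 0, 0, 0, 1],
  ],
)

```text
clock: 5.42
tool_pos: [0.5972, 0.1276, 0.0851]
eef_rot: [-0.026, 0.991, -0.0, 0.131]
contact_force: [0.2, -0.7, -0.2]
opening: 0.004
finger_force: 0.0
```

```bash
sed -i "s/print(round(s\['clock'\],2),s\['tool_pos'\]/print(round(s['clock'],2),tip(s)/" arc.py
python3 arc.py 273,.018,15 267,.018,14 261,.018,13 254,.018,12 247,.018,11 240,.018,10
```

```text
5.42 [0.5887 0.1274 0.1169] [ 0.2 -0.7 -0.2]
273,.018,15 [10.0, 1.5, -3.8, -0.41, 0.06, 0.01]
267,.018,14 [19.4, -0.8, -6.2, 1.1, 1.08, 5.82]
261,.018,13 [29.0, -2.0, -8.6, 2.5, 2.1, 11.65]
254,.018,12 [40.1, -2.0, -11.5, 4.04, 3.1, 18.48]
247,.018,11 [51.1, -0.6, -14.3, 5.46, 4.08, 25.33]
240,.018,10 [61.8, 2.3, -17.1, 6.76, 5.04, 32.22]
```

Emit:
move_arm(
  motion=[
    [5, 0, -2, 0, 0, 0, 1],
    [10, 1, -4, 0, 0, 0, 1],
    [15, 0, -5, 0.5, 0.5, 3, 1],
    [19.5, -1, -6, 1, 1, 6, 1],
    [29, -2, -8.5, 2.5, 2, 11.5, 1],
  ],
)

```text
clock: 6.05
tool_pos: [0.5686, 0.1235, 0.0871]
eef_rot: [0.08, 0.99, -0.008, 0.115]
contact_force: [2.1, 0.5, -0.3]
opening: 0.005
finger_force: 1.2
```

```bash
python3 arc.py 261,.018,13 254,.018,12 247,.018,11 240,.018,10 233,.018,9 226,.018,8
python3 - <<'E'
from h import *
s=snap('side');P=cloud(s);f=s['frame'].astype(int)
m=(P[...,2]>.11)&(P[...,2]<.15)&(f[...,2]-f[...,0]>60)&(np.hypot(P[...,0]-.5555,P[...,1]-.213)<.09)
w=P[m];c=w.mean(0)[:2]-[.5555,.213];print(len(w),w.mean(0),np.degrees(np.arctan2(c[1],c[0]))%360)
E
```

```text
6.05 [0.5611 0.1247 0.1192] [ 2.1  0.5 -0.3]
261,.018,13 [1.7, 0.3, 0.8, 0.06, 0.24, -0.23]
254,.018,12 [12.7, -2.1, -1.6, 1.6, 1.23, 6.6]
247,.018,11 [23.8, -3.1, -4.1, 3.01, 2.21, 13.46]
240,.018,10 [35.0, -2.6, -6.6, 4.3, 3.18, 20.35]
233,.018,9 [46.0, -0.7, -9.1, 5.47, 4.13, 27.26]
226,.018,8 [56.6, 2.7, -11.5, 6.52, 5.04, 34.19]
59 [0.54443597 0.17284708 0.1275746 ] 254.5945977030756
```

Emit:
move_arm(
  motion=[
    [6.5, -1, 0, 1, 0.5, 3, 1],
    [12.5, -2, -1.5, 1.5, 1, 6.5, 1],
    [18, -2.5, -3, 2.5, 1.5, 10, 1],
    [24, -3, -4, 3, 2, 13.5, 1],
    [35, -2.5, -6.5, 4, 3, 20, 1],
  ],
)

```text
clock: 6.72
tool_pos: [0.5324, 0.1266, 0.0848]
eef_rot: [0.255, 0.963, -0.021, 0.086]
contact_force: [3.4, -0.2, 0.3]
opening: 0.005
finger_force: 1.2
```

```bash
python3 arc.py 240,.018,10 233,.018,9 226,.018,8 219,.018,7 212,.018,6 205,.018,5
```

```text
6.72 [0.5273 0.1294 0.1173] [ 3.4 -0.2  0.3]
240,.018,10 [-0.7, 0.3, -0.5, 0.28, 0.09, 0.36]
233,.018,9 [10.4, -1.8, -2.4, 1.43, 1.08, 7.27]
226,.018,8 [21.6, -2.4, -4.3, 2.47, 2.06, 14.19]
219,.018,7 [32.8, -1.6, -6.3, 3.39, 3.02, 21.14]
212,.018,6 [43.8, 0.7, -8.1, 4.18, 3.96, 28.1]
205,.018,5 [54.4, 4.3, -10.0, 4.85, 4.87, 35.08]
```

Emit:
move_arm(
  motion=[
    [5, -1, -1, 1, 0.5, 3.5, 1],
    [10.5, -2, -2, 1.5, 1, 7, 1],
    [16, -2, -3, 2, 1.5, 10.5, 1],
    [21.5, -2.5, -4, 2.5, 2, 14, 1],
    [33, -1.5, -6, 3.5, 3, 21, 1],
  ],
)

```text
clock: 7.35
tool_pos: [0.5023, 0.1413, 0.0851]
eef_rot: [0.429, 0.901, -0.028, 0.055]
contact_force: [3.0, -1.1, -0.8]
opening: 0.001
finger_force: 1.1
```

```bash
python3 arc.py 219,.018,7 215,.018,6 211,.018,6 207,.018,5 203,.018,5 199,.018,4
```

```text
7.35 [0.4998 0.1445 0.1178] [ 3.  -1.1 -0.8]
219,.018,7 [0.2, 0.5, -0.2, -0.16, 0.07, 0.09]
215,.018,6 [6.7, -0.8, -0.9, 0.29, 1.07, 4.06]
211,.018,6 [12.8, -1.7, -1.7, 0.75, 1.08, 8.04]
207,.018,5 [19.5, -2.0, -2.5, 1.1, 2.08, 12.02]
203,.018,5 [25.6, -1.9, -3.2, 1.52, 2.08, 16.0]
199,.018,4 [32.3, -1.2, -4.0, 1.77, 3.07, 19.99]
```

Emit:
move_arm(
  motion=[
    [6.5, -1, -1, 0.5, 1, 4, 1],
    [13, -1.5, -1.5, 0.5, 1, 8, 1],
    [17, -2, -2, 1, 1.5, 10, 1],
    [22, -2, -3, 1.5, 2, 14, 1],
  ],
)

```text
clock: 7.85
tool_pos: [0.4862, 0.1571, 0.0852]
eef_rot: [0.536, 0.843, -0.026, 0.036]
contact_force: [1.2, -1.7, -0.8]
opening: 0.001
finger_force: 1.0
```

```bash
python3 arc.py 205,.018,5 203,.018,5 201,.018,5 199,.018,4 197,.018,4 195,.018,4;python3 - <<'E'
from h import *
s=snap('side');P=cloud(s);f=s['frame'].astype(int)
m=(P[...,2]>.11)&(P[...,2]<.15)&(f[...,2]-f[...,0]>60)&(np.hypot(P[...,0]-.5555,P[...,1]-.213)<.09)
w=P[m];c=w.mean(0)[:2]-[.5555,.213];print(len(w),w.mean(0),np.degrees(np.arctan2(c[1],c[0]))%360)
U=np.linalg.svd(w[:,:2]-w[:,:2].mean(0))[2];print(U)
E
```

```text
7.85 [0.4851 0.1598 0.1181] [ 1.2 -1.7 -0.8]
205,.018,5 [0.5, 0.4, 0.1, -0.25, 0.1, 0.18]
203,.018,5 [3.5, -0.3, -0.2, -0.07, 0.1, 2.17]
201,.018,5 [6.6, -0.8, -0.5, 0.1, 0.11, 4.17]
199,.018,4 [10.2, -1.2, -0.7, 0.23, 1.11, 6.16]
197,.018,4 [13.2, -1.6, -1.0, 0.38, 1.12, 8.16]
195,.018,4 [16.3, -1.8, -1.3, 0.54, 1.12, 10.15]
32 [0.5155674  0.20654513 0.13168457] 189.182108361221
[[-0.40592113  0.91390811]
 [ 0.91390811  0.40592113]]
```

Emit:
move_arm(
  motion=[
    [3.5, 0, 0, 0, 0, 2, 1],
    [6.5, -1, 0, 0, 0, 4, 1],
    [10, -1, -0.5, 0, 1, 6, 1],
    [13, -1.5, -1, 0.5, 1, 8, 1],
    [13, -1.5, -1, 0.5, 1, 8, 1],
  ],
)

```text
clock: 8.52
tool_pos: [0.4795, 0.1689, 0.085]
eef_rot: [0.592, 0.805, -0.022, 0.029]
contact_force: [-0.9, -0.5, -0.3]
opening: 0.003
finger_force: 0.6
```

```bash
python3 arc.py 197,.018,4 195,.018,4 193,.018,3 191,.018,3 189,.018,3
```

```text
8.53 [0.4788 0.1712 0.1179] [-0.9 -0.5 -0.3]
197,.018,4 [-0.3, -0.4, -0.1, -0.05, 0.12, 0.34]
195,.018,4 [2.7, -1.0, -0.3, 0.09, 0.12, 2.33]
193,.018,3 [6.3, -1.5, -0.5, 0.19, 1.12, 4.33]
191,.018,3 [9.3, -1.9, -0.7, 0.32, 1.12, 6.32]
189,.018,3 [12.4, -2.2, -0.9, 0.44, 1.12, 8.32]
```

Emit:
move_arm(
  motion=[
    [1.5, -0.5, 0, 0, 0, 1, 1],
    [3, -1, 0, 0, 0, 2, 1],
    [4.5, -1, 0, 0, 0, 3, 1],
    [4.5, -1, 0, 0, 0, 3, 1],
  ],
)

```text
clock: 9.02
tool_pos: [0.4777, 0.173, 0.0849]
eef_rot: [0.613, 0.789, -0.021, 0.029]
contact_force: [-0.4, -0.9, 1.1]
opening: 0.007
finger_force: 0.7
```

Emit:
move_arm(
  motion=[
    [1, 0, 0, 0, 0, 0, 1],
    [2, 0, 0, 0, 0, 0, 1],
    [2, 0, 0, 0, 0, 0, 1],
  ],
)

```text
clock: 9.4
tool_pos: [0.4772, 0.1747, 0.0848]
eef_rot: [0.613, 0.789, -0.021, 0.029]
contact_force: [1.1, -2.3, 1.5]
opening: 0.003
finger_force: 0.9
```

Emit:
move_arm(
  motion=[
    [1, 0, 0, 0, 0, 0, 1],
    [2, 0, 0, 0, 0, 0, 1],
    [2, 0, 0, 0, 0, 0, 1],
  ],
)

```text
clock: 9.78
tool_pos: [0.4767, 0.1768, 0.0846]
eef_rot: [0.613, 0.789, -0.021, 0.029]
contact_force: [0.8, -1.4, 1.3]
opening: 0.0
finger_force: 0.9
```

Emit:
move_arm(
  motion=[
    [1, 0, 0, 0, 0, 0, 1],
    [2, 0, 0, 0, 0, 0, 1],
    [2, 0, 0, 0, 0, 0, 1],
  ],
)

```text
clock: 10.15
tool_pos: [0.4763, 0.1787, 0.0844]
eef_rot: [0.613, 0.789, -0.021, 0.03]
contact_force: [1.6, -1.4, 1.8]
opening: 0.006
finger_force: 0.9
```

Emit:
move_arm(
  motion=[
    [1, 0, 0, 0, 0, 0, 1],
    [2, 0, 0, 0, 0, 0, 1],
    [2, 0, 0, 0, 0, 0, 1],
  ],
)

```text
clock: 10.52
tool_pos: [0.4758, 0.1806, 0.0843]
eef_rot: [0.613, 0.789, -0.021, 0.03]
contact_force: [0.8, -2.0, 0.9]
opening: 0.006
finger_force: 0.9
```

Emit:
move_arm(
  motion=[
    [1, 0, 0, 0, 0, 0, 1],
    [2, 0, 0, 0, 0, 0, 1],
    [2, 0, 0, 0, 0, 0, 1],
  ],
)

```text
clock: 10.9
tool_pos: [0.4755, 0.1821, 0.0842]
eef_rot: [0.613, 0.789, -0.021, 0.03]
contact_force: [2.3, -3.4, 2.3]
opening: 0.004
finger_force: 1.6
```

Emit:
move_arm(
  motion=[
    [1, 0, 0, 0, 0, 0, 1],
    [1, 0, 0, 0, 0, 0, 1],
    [1, 0, 0, 0, 0, 0, 1],
  ],
)

```text
clock: 11.28
tool_pos: [0.4755, 0.1822, 0.0842]
eef_rot: [0.613, 0.789, -0.021, 0.03]
contact_force: [3.2, -5.8, 3.1]
opening: 0.003
finger_force: 2.6
```

Emit:
move_arm(
  motion=[
    [1, 0, 0, 0, 0, 0, 1],
    [1, 0, 0, 0, 0, 0, 1],
    [1, 0, 0, 0, 0, 0, 1],
  ],
)

```text
clock: 11.65
tool_pos: [0.4754, 0.1823, 0.0842]
eef_rot: [0.614, 0.789, -0.021, 0.03]
contact_force: [2.8, -5.7, 3.2]
opening: 0.009
finger_force: 3.5
```

Emit:
move_arm(
  motion=[
    [0.5, 0, 0, 0, 0, 0, 1],
    [0.5, 0, 0, 0, 0, 0, 1],
    [0.5, 0, 0, 0, 0, 0, 1],
    [-4, 0, 0, 0, 0, 0, 1],
    [-20, 0, 0, 0, 0, 0, 1],
  ],
)

```text
clock: 12.28
tool_pos: [0.4789, 0.1665, 0.085]
eef_rot: [0.612, 0.79, -0.02, 0.028]
contact_force: [0.2, 0.2, -0.1]
opening: 0.005
finger_force: 0.0
```

Emit:
move_arm(
  motion=[
    [0, 0, -45, 0, 0, 0, 0],
    [0, 0, -105, 0, 0, 0, 0],
    [0, 0, -150, 0, 0, 0, 0],
    [-50, 0, -150, 0, 0, 0, 0],
    [-100, 0, -150, 0, 0, 0, 0],
  ],
)

```text
clock: 12.9
tool_pos: [0.5013, 0.0781, 0.2428]
eef_rot: [0.612, 0.79, -0.02, 0.03]
contact_force: [0.8, 0.6, -0.2]
opening: 0.544
finger_force: 0.0
```

Emit:
move_arm(
  motion=[
    [-62, 0, 0, 0, 0, 0, 0],
    [-62, 0, 0, 0, 0, 0, 0],
  ],
)

```text
clock: 13.15
tool_pos: [0.5168, 0.0118, 0.2473]
eef_rot: [0.617, 0.786, -0.022, 0.031]
contact_force: [-0.7, 0.4, -0.3]
opening: 0.779
finger_force: 0.0
```

Run:
```python
from h import *
print(tip(),r.get_state()['contact_force'])
C=np.array([.5555,.213])
for n in('side','top'):
    s=snap(n);P=cloud(s);f=s['frame'].astype(int);D=P[...,:2]-C;Rr=np.hypot(D[...,0],D[...,1])
    m=(P[...,2]>.11)&(P[...,2]<.155)&(f[...,2]-f[...,0]>60)&(Rr<.09); w=P[m]
    print(n,'blue',len(w),w.mean(0).round(4) if len(w) else 0)
    m=(P[...,2]>.125)&(P[...,2]<.155)&(Rr>.055)&(Rr<.125)&(P[...,0]<.52)&(f.min(-1)>90);w=P[m]
    print('wire',len(w),w[np.argsort(w[:,0])][::max(1,len(w)//10)].round(3).tolist())
    if len(w)>5:
        c=w[:,:2].mean(0);U=np.linalg.svd(w[:,:2]-c)[2][0];print(c,U,np.degrees(np.arctan2(U[1],U[0]))%180, 'axis offset',np.cross(U,C-c))
    hub=(P[...,2]>.13)&(P[...,2]<.15)&(Rr<.03)&(f.max(-1)<90);print('hub',P[hub].mean(0).round(4),hub.sum())
    roll=(np.hypot(P[...,0]-.464,P[...,1]+.13)<.06)&(P[...,2]>.075)&(P[...,2]<.12);w=P[roll];print('roll',len(w),w.mean(0),w.max(0))
s=load('side');cv2.imwrite('pics/s4.png',cv2.resize(s['frame'][140:280,250:390],(600,600),interpolation=cv2.INTER_CUBIC)[...,::-1])
```

```text
[0.51607352 0.01416196 0.28020398] [-0.7229281   0.39884496 -0.33107134]
side blue 31 [0.5151 0.2193 0.1319]
wire 79 [[0.442, 0.201, 0.143], [0.447, 0.207, 0.145], [0.45, 0.205, 0.141], [0.456, 0.204, 0.133], [0.46, 0.21, 0.136], [0.467, 0.208, 0.137], [0.473, 0.206, 0.138], [0.478, 0.207, 0.132], [0.484, 0.207, 0.138], [0.489, 0.209, 0.131], [0.495, 0.21, 0.141], [0.5, 0.214, 0.136]]
[0.47040942 0.20675974] [0.99584945 0.09101581] 5.222048375315413 axis offset -0.0015302294840073222
hub [0.5565 0.2202 0.1375] 49
roll 121 [ 0.46480282 -0.11803125  0.08836951] [ 0.48871739 -0.08965117  0.10086716]
top blue 65 [0.5173 0.2086 0.1303]
wire 41 [[0.446, 0.199, 0.153], [0.449, 0.206, 0.143], [0.46, 0.205, 0.137], [0.464, 0.2, 0.142], [0.47, 0.207, 0.133], [0.474, 0.203, 0.132], [0.479, 0.205, 0.144], [0.485, 0.208, 0.135], [0.49, 0.207, 0.139], [0.495, 0.21, 0.137], [0.5, 0.205, 0.142]]
[0.47361982 0.2036534 ] [-0.99716935 -0.07518831] 4.312042404313985 axis offset -0.0031637057435165827
hub [0.5547 0.212  0.1411] 24
roll 114 [ 0.45825405 -0.14639285  0.09200404] [ 0.48494173 -0.12515777  0.10659758]<stdin>:11: DeprecationWarning: Arrays of 2-dimensional vectors are deprecated. Use arrays of 3-dimensional vectors instead. (deprecated in NumPy 2.0)
```

View pics/s4.png

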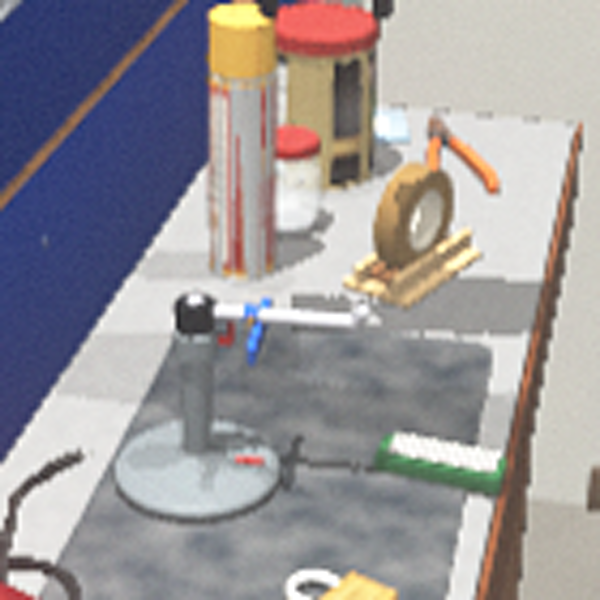

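The wire now lies along the red mark: hub at (195,315), tip at (370,313), mark at (250,460). The roll in its rack is at (413,215). Next I move above the roll.

```bash
python3 -c "
from h import *
print(tip(),rel2([.464,-.131,.22],-24,0))"
```

```text
[0.51528375 0.0204648  0.27935592] [-127.3, -87.2, 68.4, 1.51, 3.86, 38.23]
```

Emit:
move_arm(
  motion=[
    [-32, -22, 10, 0, 1, 8, 0],
    [-64, -44, 20, 0.5, 2, 17, 0],
    [-96, -66, 40, 1, 3, 26, 0],
    [-127, -87, 60, 1.5, 4, 34, 0],
    [-127, -87, 68, 1.5, 4, 38, 0],
  ],
)

```text
clock: 13.88
tool_pos: [0.4634, -0.1316, 0.1868]
eef_rot: [0.839, 0.545, 0.0, -0.001]
contact_force: [0.8, 0.8, 0.7]
opening: 1.003
finger_force: 0.0
```

Emit:
move_arm(
  motion=[
    [0, 0, 0, 0, 0, 0, 0],
    [0, 0, 0, 0, 0, 0, 0],
  ],
)

```text
clock: 14.12
tool_pos: [0.4655, -0.1285, 0.1878]
eef_rot: [0.836, 0.549, 0.001, -0.001]
contact_force: [0.3, -0.2, -0.8]
opening: 0.998
finger_force: 0.0
```

Run:
```python
from h import *
st=r.get_state();print(tip(),rel2([.464,-.131,.084],-24,0),st['opening'])
R0=R.from_quat(st['eef_rot'])
for n in('side','top'):
    s=snap(n);P=cloud(s).reshape(-1,3);L=R0.inv().apply(P-st['tool_pos'])*1000
    m=(abs(L[:,0])<30)&(abs(L[:,1])<70)&(L[:,2]>-90)&(L[:,2]<20);q=L[m]
    for z in range(-90,20,10):
        k=q[(q[:,2]>=z)&(q[:,2]<z+10)]
        if len(k): print(n,z,len(k),np.percentile(k,[3,50,97],axis=0)[:,:2].round().tolist())
s=load('top');print(s['frame'].shape,proj(s,st['tool_pos']))
```

```text
[ 0.46547251 -0.12856971  0.22079196] [-3.3, -0.4, 136.8, 0.02, -0.16, 0.58] 0.9977706933582433
side -90 28 [[-6.0, -64.0], [8.0, 48.0], [14.0, 55.0]]
side -80 40 [[-10.0, -64.0], [8.0, 40.0], [13.0, 55.0]]
side -70 40 [[-8.0, -64.0], [9.0, -47.0], [13.0, 55.0]]
side -60 39 [[-8.0, -62.0], [7.0, 39.0], [12.0, 55.0]]
side -50 36 [[-9.0, -62.0], [8.0, 41.0], [15.0, 55.0]]
side -40 27 [[-7.0, -60.0], [9.0, 40.0], [15.0, 51.0]]
side -30 1 [[3.0, -51.0], [3.0, -51.0], [3.0, -51.0]]
(400, 640, 3) [369.8980711  187.66058514]
```

Emit:
move_arm(
  motion=[
    [-1, 0, 35, 0, 0, 0.5, 0],
    [-2, 0, 75, 0, 0, 0.5, 0],
    [-3, 0, 110, 0, 0, 0.5, 0],
    [-3, 0, 130, 0, 0, 0.5, 0],
    [-3, 0, 137, 0, 0, 0.5, 0],
  ],
)

```text
clock: 14.85
tool_pos: [0.4639, -0.1321, 0.05]
eef_rot: [0.839, 0.544, 0.001, -0.001]
contact_force: [1.7, 0.4, -0.1]
opening: 0.999
finger_force: 0.0
```

Emit:
move_arm(
  motion=[
    [0, 0, 0, 0, 0, 0, 0.3],
    [0, 0, 0, 0, 0, 0, 0.5],
  ],
  newtons=8,
)

```text
clock: 15.1
tool_pos: [0.4647, -0.1328, 0.0515]
eef_rot: [0.839, 0.544, 0.002, 0.0]
contact_force: [-0.2, -0.2, 0.2]
opening: 0.798
finger_force: 0.0
```

Run:
```python
from h import *
st=r.get_state();print(tip(),st['opening'],st['contact_force'],st['finger_force'])
R0=R.from_quat(st['eef_rot'])
for n in('side','top'):
    s=snap(n);P=cloud(s);f=s['frame'].astype(int)
    br=(P[...,2]>.03)&(P[...,2]<.12)&(np.hypot(P[...,0]-.464,P[...,1]+.13)<.07)&(f[...,0]-f[...,2]>35)
    L=R0.inv().apply(P[br]-st['tool_pos'])*1000
    if len(L): print(n,len(L),L.min(0).round(),L.max(0).round(),P[br].max(0))
s=load('side');cv2.imwrite('pics/s5.png',cv2.resize(s['frame'][150:240,300:400],(700,600),interpolation=cv2.INTER_CUBIC)[...,::-1])
```

```text
[ 0.46457686 -0.13286065  0.08453421] 0.7978231102382555 [-0.22883553 -0.23165026  0.16209572] 0.0
side 210 [-40. -55. -66.] [48. 11. 21.] [ 0.49161264 -0.08311801  0.11703316]
```

View pics/s5.png

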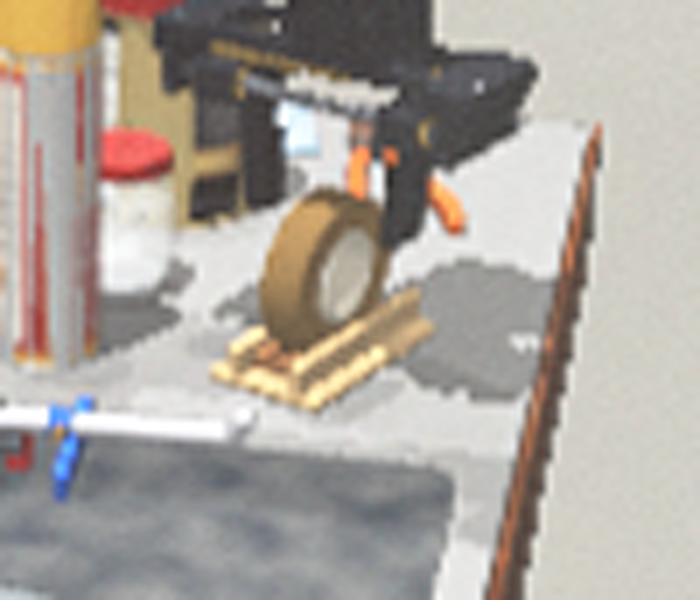

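The view shows the fingers open on both sides of the roll's top, left tip at (265,200) and right tip at (400,240). Their midpoint is over the roll's crown at (333,197). I'll close.

Emit:
move_arm(
  motion=[
    [0, 0, 0, 0, 0, 0, 1],
    [0, 0, 0, 0, 0, 0, 1],
    [0, 0, 0, 0, 0, 0, 1],
    [0, 0, 0, 0, 0, 0, 1],
    [0, 0, 0, 0, 0, 0, 1],
  ],
  newtons=10,
)

```text
clock: 15.82
tool_pos: [0.464, -0.1329, 0.0507]
eef_rot: [0.84, 0.543, 0.001, -0.0]
contact_force: [0.1, -0.1, 0.3]
opening: 0.272
finger_force: 9.9
```

Emit:
move_arm(
  motion=[
    [0, 0, 0, 0, 0, 0, 1],
    [0, 0, 0, 0, 0, 0, 1],
    [0, 0, 0, 0, 0, 0, 1],
  ],
  newtons=30,
)

```text
clock: 16.2
tool_pos: [0.464, -0.1328, 0.0507]
eef_rot: [0.84, 0.543, 0.001, -0.0]
contact_force: [0.5, -0.9, -0.6]
opening: 0.271
finger_force: 29.8
```

Emit:
move_arm(
  motion=[
    [0, 0, -20, 0, 0, 0, 1],
    [0, 0, -50, 0, 0, 0, 1],
    [0, 0, -90, 0, 0, 0, 1],
    [0, 0, -130, 0, 0, 0, 1],
    [0, 0, -130, 0, 0, 0, 1],
  ],
)

```text
clock: 16.82
tool_pos: [0.4652, -0.1334, 0.1827]
eef_rot: [0.839, 0.543, 0.003, 0.001]
contact_force: [0.6, 0.6, -2.3]
opening: 0.273
finger_force: 29.8
```

Run:
```python
from h import *
st=r.get_state();print(tip(),st['opening'],st['contact_force'],st['finger_force'])
R0=R.from_quat(st['eef_rot']);T=tip()
for n in('side','top'):
    s=snap(n);P=cloud(s);f=s['frame'].astype(int)
    br=(np.linalg.norm(P-(T-[0,0,.03]),axis=-1)<.075)&(f[...,0]-f[...,2]>30)
    L=R0.inv().apply(P[br]-T)*1000
    if len(L): print(n,len(L),np.percentile(L,[1,50,99],axis=0).round())
# target poses: wire dir 187, roll centre at radial rr from axis
u=np.array([np.cos(np.radians(187)),np.sin(np.radians(187))]);C=np.array([.5555,.2134])
for rr,z in((.16,.24),(.16,.165),(.14,.165),(.075,.165)):
    print(rr,z,rel2(list(C+u*rr)+[z],7))
```

```text
[ 0.46499657 -0.13345804  0.21571386] 0.2733386676696418 [ 0.597684    0.56261685 -2.3367378 ] 29.776811889605597
side 270 [[-40. -17. -16.]
 [ 30. -11.  22.]
 [ 48.  13.  70.]]
0.16 0.24 [270.6, -194.2, -26.2, -0.0, -0.12, -31.15]
0.16 0.165 [270.5, -194.2, 48.8, -0.0, -0.12, -31.15]
0.14 0.165 [280.8, -177.1, 48.8, -0.0, -0.12, -31.15]
0.075 0.165 [314.4, -121.5, 48.9, -0.0, -0.12, -31.15]
```

Emit:
move_arm(
  motion=[
    [55, -39, -20, 0, 0, -6, 1],
    [110, -78, -35, 0, 0, -12, 1],
    [160, -115, -35, 0, 0, -18, 1],
    [205, -147, -35, 0, 0, -24, 1],
    [250, -180, -35, 0, 0, -31, 1],
  ],
)

```text
clock: 17.55
tool_pos: [0.4003, 0.1703, 0.2147]
eef_rot: [0.662, 0.749, -0.0, -0.001]
contact_force: [0.6, 0.6, -1.6]
opening: 0.267
finger_force: 29.8
```

Emit:
move_arm(
  motion=[
    [0, 0, 0, 0, 0, 0, 1],
    [0, 0, 0, 0, 0, 0, 1],
  ],
)

```text
clock: 17.8
tool_pos: [0.401, 0.1679, 0.2149]
eef_rot: [0.664, 0.748, -0.001, -0.0]
contact_force: [-0.5, -0.7, -1.3]
opening: 0.273
finger_force: 29.8
```

```bash
cat > ins.py <<'E'
from h import *
import sys
st=r.get_state();T=tip(st);u=np.array([np.cos(np.radians(187)),np.sin(np.radians(187))]);C=np.array([.5555,.2134])
d=T[:2]-C;print(round(st['clock'],2),T.round(4),'rr',d@u,'lat',u[0]*d[1]-u[1]*d[0],st['contact_force'].round(1),st['finger_force'].round(1))
for a in sys.argv[1:]:
    rr,z=map(float,a.split(','));print(a,rel2(list(C+u*rr)+[z],7))
E
python3 ins.py .165,.25 .165,.16 .14,.16 .1,.16 .08,.16
```

```text
Traceback (most recent call last):
  File "ins.py", line 4, in <module>
    d=T[:2]-C;print(round(st['clock'],2),T.round(4),'rr',d@u,'lat',u[0]*d[1]-u[1]*d[0],st['contact_force'].round(1),st['finger_force'].round(1))
                                                                                                                    ^^^^^^^^^^^^^^^^^^^^^^^^
AttributeError: 'float' object has no attribute 'round'
```

```bash
sed -i "s/,st\['finger_force'\].round(1)/,round(st['finger_force'],1)/" ins.py
python3 ins.py .165,.25 .165,.16 .14,.16 .1,.16 .08,.16
```

```text
17.8 [0.401  0.1679 0.2479] rr 0.15884276040567938 lat 0.026329170100780144 [-0.5 -0.7 -1.3] 29.8
.165,.25 [26.3, -6.2, -2.1, -0.08, 0.01, -0.2]
.165,.16 [26.3, -6.1, 87.9, -0.08, 0.01, -0.2]
.14,.16 [26.4, 18.9, 87.9, -0.08, 0.01, -0.2]
.1,.16 [26.6, 58.9, 87.8, -0.08, 0.01, -0.2]
.08,.16 [26.6, 78.9, 87.8, -0.08, 0.01, -0.2]
```

Emit:
move_arm(
  motion=[
    [24, -6, 0, 0, 0, 0, 1],
    [24, -6, 30, 0, 0, 0, 1],
    [24, -6, 60, 0, 0, 0, 1],
    [24, -6, 85, 0, 0, 0, 1],
    [24, -6, 88, 0, 0, 0, 1],
  ],
)

```text
clock: 18.42
tool_pos: [0.3926, 0.1894, 0.1267]
eef_rot: [0.665, 0.747, -0.001, -0.0]
contact_force: [-0.2, -0.6, -1.7]
opening: 0.273
finger_force: 29.8
```

Emit:
move_arm(
  motion=[
    [0, 0, 0, 0, 0, 0, 1],
  ],
)

```text
clock: 18.55
tool_pos: [0.3937, 0.1908, 0.1283]
eef_rot: [0.665, 0.747, 0.001, 0.0]
contact_force: [-0.3, 0.7, -1.6]
opening: 0.273
finger_force: 29.8
```

```bash
python3 ins.py .14,.16 .1,.16 .08,.16
python3 - <<'E'
from h import *
s=snap('side');cv2.imwrite('pics/s6.png',cv2.resize(s['frame'][150:270,270:390],(600,600),interpolation=cv2.INTER_CUBIC)[...,::-1])
P=cloud(s);f=s['frame'].astype(int);T=tip();R0=R.from_quat(r.get_state()['eef_rot'])
br=(np.linalg.norm(P-(T-[0,0,.03]),axis=-1)<.075)&(f[...,0]-f[...,2]>30)&(P[...,2]>.08)
L=R0.inv().apply(P[br]-T)*1000;print(np.percentile(L,[1,50,99],axis=0).round(),P[br].max(0),P[br].min(0))
E
```

```text
18.55 [0.3936 0.1908 0.1613] rr 0.16342039508680564 lat 0.0027395749863263104 [-0.3  0.7 -1.6] 29.8
.14,.16 [2.8, 23.4, 1.3, 0.07, -0.04, -0.33]
.1,.16 [3.1, 63.4, 1.3, 0.07, -0.04, -0.33]
.08,.16 [3.2, 83.4, 1.4, 0.07, -0.04, -0.33]
[[-14. -14. -36.]
 [ 38.  -1.   6.]
 [ 48.  23.  57.]] [0.4184597  0.23929146 0.205066  ] [0.37551745 0.16608692 0.10443822]
```

View pics/s6.png

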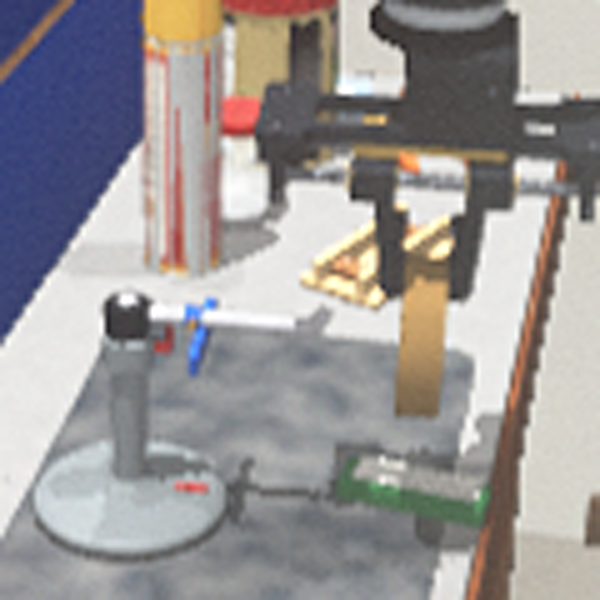

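The roll hangs upright from the fingers at (422,335), level with the wire whose end is at (320,318). I'll thread it on.

Emit:
move_arm(
  motion=[
    [0, 15, 1, 0, 0, 0, 1],
    [0, 30, 1, 0, 0, 0, 1],
    [0, 45, 1, 0, 0, 0, 1],
    [0, 60, 1, 0, 0, 0, 1],
    [0, 75, 1, 0, 0, 0, 1],
  ],
)

```text
clock: 19.23
tool_pos: [0.4688, 0.2009, 0.1284]
eef_rot: [0.664, 0.748, 0.002, 0.0]
contact_force: [0.7, 0.7, -2.2]
opening: 0.267
finger_force: 29.8
```

Emit:
move_arm(
  motion=[
    [0, 0, 3, 0, 0, 0, 1],
    [0, 0, 6, 0, 0, 0, 1],
    [0, 0, 9, 0, 0, 0, 1],
    [0, 0, 12, 0, 0, 0, 1],
    [0, 0, 12, 0, 0, 0, 1],
  ],
)

```text
clock: 19.85
tool_pos: [0.4673, 0.2009, 0.1158]
eef_rot: [0.664, 0.748, 0.001, -0.0]
contact_force: [-1.8, -0.7, 7.5]
opening: 0.27
finger_force: 33.8
```

```bash
python3 ins.py .07,.143
```

```text
19.85 [0.4673 0.2009 0.1488] rr 0.08908998404724604 lat 0.001694241268241711 [-1.8 -0.7  7.5] 33.8
.07,.143 [1.7, 19.0, 5.9, 0.05, -0.11, -0.18]
```

Emit:
move_arm(
  motion=[
    [0, 0, -1, 0, 0, 0, 1],
    [0, 0, -1, 0, 0, 0, 1],
  ],
)

```text
clock: 20.1
tool_pos: [0.4674, 0.201, 0.1163]
eef_rot: [0.664, 0.748, 0.001, -0.0]
contact_force: [-1.2, -0.2, 1.6]
opening: 0.266
finger_force: 31.3
```

Run:
```python
from h import *
s=snap('side');cv2.imwrite('pics/s7.png',cv2.resize(s['frame'][160:250,270:390],(800,600),interpolation=cv2.INTER_CUBIC)[...,::-1])
st=r.get_state();print(tip(),st['contact_force'],st['moment'])
```

```text
[0.46741696 0.2008976  0.14922407] [-0.79432468  0.48795216  2.72069026] [-0.14032526  0.29469186  0.04001435]
```

View pics/s7.png

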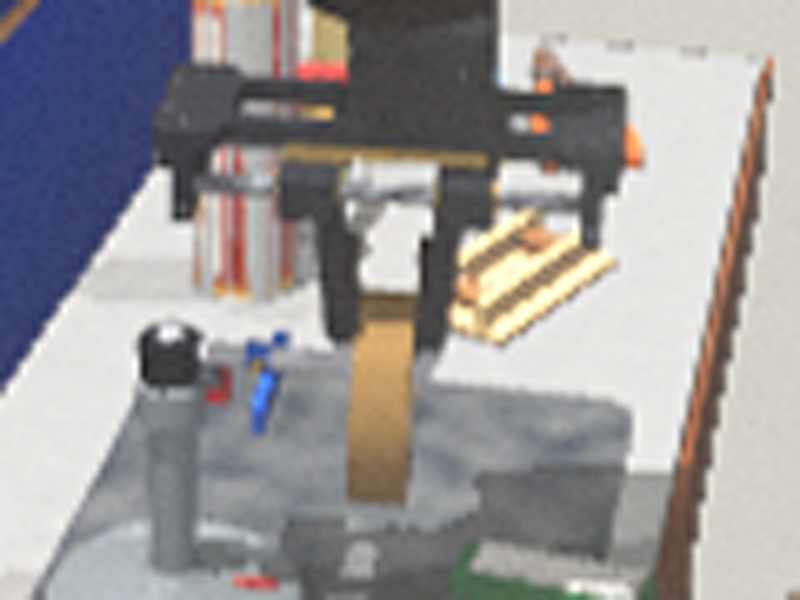

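The roll sits over the wire with the fingertips at about (340,345), close to it. I need to know whether the roll or the fingertips are bearing on the wire, so I'll fit the roll's circle in the depth map.

Run:
```python
from h import *
from scipy.optimize import least_squares
st=r.get_state();R0=R.from_quat(st['eef_rot']);T=st['tool_pos']
s=load('side');P=cloud(s);f=s['frame'].astype(int)
L=R0.inv().apply((P-T).reshape(-1,3)).reshape(P.shape)*1000
br=(f[...,0]-f[...,2]>25)&(abs(L[...,1])<25)&(abs(L[...,0])<70)&(L[...,2]>-60)&(L[...,2]<60)
q=L[br];print(len(q),np.percentile(q,[2,50,98],axis=0).round(1))
fit=least_squares(lambda p:np.hypot(q[:,0]-p[0],q[:,2]-p[1])-45.5,[0,0],loss='soft_l1',f_scale=2);print('centre tool x,z',fit.x,'cost',fit.cost,'world z',T[2]-fit.x[1]/1000)
dk=(f.max(-1)<70)&(abs(L[...,1])<40)&(abs(L[...,0])<20)&(L[...,2]>-60)&(L[...,2]<20)
for sgn in(-1,1):
    k=L[dk&(L[...,1]*sgn>8)];print('finger',sgn,len(k),np.percentile(k,[2,50,90,98,100],axis=0).round(1).tolist())
w=(f.min(-1)>90)&(P[...,2]>.12)&(P[...,2]<.15)&(abs(P[...,0]-.5)<.04)&(abs(P[...,1]-.207)<.02);print('wire',P[w].mean(0),np.percentile(P[w][:,2],[5,50,95]),w.sum())
```

```text
276 [[ -9.3 -13.1 -49.1]
 [ 38.8  -1.2 -25.6]
 [ 48.7  10.1  20.5]]
centre tool x,z [ 0.87403181 -3.10324378] cost 459.8513123448778 world z 0.11932736113447633
finger -1 9 [[5.9, -22.2, -59.2], [9.8, -19.3, -45.1], [12.4, -16.4, -35.7], [12.4, -16.1, -34.8], [12.4, -16.1, -34.6]]
finger 1 19 [[8.2, 12.4, -58.5], [11.5, 19.5, -48.7], [14.7, 22.4, -40.8], [15.8, 22.6, -36.7], [15.9, 22.7, -36.6]]
wire [0.5084929  0.21023947 0.13640092] [0.13012189 0.13646352 0.14197434] 79
```

The fit puts the roll's centre 6 mm above its hanging height, so the fingertips are bearing on the wire: I gripped the roll too deep. To mend it I'll raise the roll until the wire bears on the bottom of the hole. With a light grip the roll can then slip about 8 mm down in the fingers.

Emit:
move_arm(
  motion=[
    [0, 0, -10, 0, 0, 0, 1],
    [0, 0, -20, 0, 0, 0, 1],
    [0, 0, -30, 0, 0, 0, 1],
    [0, 0, -33, 0, 0, 0, 1],
    [0, 0, -33, 0, 0, 0, 1],
  ],
)

```text
clock: 20.78
tool_pos: [0.4678, 0.201, 0.1495]
eef_rot: [0.664, 0.748, 0.001, 0.0]
contact_force: [-0.0, 0.5, -1.9]
opening: 0.269
finger_force: 29.8
```

Emit:
move_arm(
  motion=[
    [0, 0, 0, 0, 0, 0, 1],
    [0, 0, -1, 0, 0, 0, 1],
    [0, 0, -2, 0, 0, 0, 1],
    [0, 0, -3, 0, 0, 0, 1],
    [0, 0, -3, 0, 0, 0, 1],
  ],
  newtons=6,
)

```text
clock: 21.4
tool_pos: [0.4675, 0.2009, 0.1519]
eef_rot: [0.664, 0.748, 0.001, -0.0]
contact_force: [0.8, 0.8, -5.4]
opening: 0.272
finger_force: 6.0
```

Emit:
move_arm(
  motion=[
    [0, 0, -1, 0, 0, 0, 1],
    [0, 0, -2, 0, 0, 0, 1],
    [0, 0, -3, 0, 0, 0, 1],
    [0, 0, -4, 0, 0, 0, 1],
    [0, 0, -4, 0, 0, 0, 1],
  ],
)

```text
clock: 22.02
tool_pos: [0.4674, 0.2008, 0.1562]
eef_rot: [0.664, 0.748, 0.001, -0.0]
contact_force: [-0.9, 0.2, -9.9]
opening: 0.275
finger_force: 6.0
```

Emit:
move_arm(
  motion=[
    [0, 0, -1, 0, 0, 0, 1],
    [0, 0, -2, 0, 0, 0, 1],
    [0, 0, -3, 0, 0, 0, 1],
    [0, 0, -4, 0, 0, 0, 1],
    [0, 0, -4, 0, 0, 0, 1],
  ],
)

```text
clock: 22.65
tool_pos: [0.4676, 0.2009, 0.1603]
eef_rot: [0.664, 0.748, 0.001, -0.0]
contact_force: [-0.3, 0.8, -7.6]
opening: 0.275
finger_force: 6.0
```

Emit:
move_arm(
  motion=[
    [0, 0, -1, 0, 0, 0, 1],
    [0, 0, -2, 0, 0, 0, 1],
    [0, 0, -3, 0, 0, 0, 1],
    [0, 0, -3, 0, 0, 0, 1],
  ],
)

```text
clock: 23.15
tool_pos: [0.4677, 0.2009, 0.1633]
eef_rot: [0.664, 0.748, 0.001, -0.0]
contact_force: [-1.2, -0.8, -9.0]
opening: 0.266
finger_force: 6.0
```

Emit:
move_arm(
  motion=[
    [0, 0, 3, 0, 0, 0, 1],
    [0, 0, 6, 0, 0, 0, 1],
    [0, 0, 12, 0, 0, 0, 1],
    [0, 0, 22, 0, 0, 0, 1],
    [0, 0, 32, 0, 0, 0, 1],
  ],
  newtons=30,
)

```text
clock: 23.78
tool_pos: [0.4676, 0.2009, 0.1304]
eef_rot: [0.664, 0.748, 0.001, -0.0]
contact_force: [1.0, 0.4, -1.7]
opening: 0.265
finger_force: 30.0
```

```bash
cat > fit.py <<'E'
from h import *
from scipy.optimize import least_squares
st=r.get_state();R0=R.from_quat(st['eef_rot']);T=st['tool_pos']
s=snap('side');P=cloud(s);f=s['frame'].astype(int)
L=R0.inv().apply((P-T).reshape(-1,3)).reshape(P.shape)*1000
br=(f[...,0]-f[...,2]>25)&(abs(L[...,1])<25)&(abs(L[...,0])<70)&(L[...,2]>-60)&(L[...,2]<65)
q=L[br];print(len(q),np.percentile(q,[2,50,98],axis=0).round(1).tolist())
c=least_squares(lambda p:np.hypot(q[:,0]-p[0],q[:,2]-p[1])-45.5,[0,0],loss='soft_l1',f_scale=2).x
print('centre tool x,z',c.round(1),'world z',T[2]-c[1]/1000,'tool',T,st['contact_force'],st['opening'],round(st['clock'],2))
E
python3 fit.py; python3 ins.py
```

```text
281 [[-9.5, -13.5, -37.3], [38.9, -1.5, -14.8], [49.1, 10.0, 31.6]]
centre tool x,z [1.4 8.3] world z 0.12206034691874741 tool [0.46764414 0.20087628 0.13040343] [ 1.00403851  0.42025439 -1.72848994] 0.26522103351317927 23.77
23.82 [0.4669 0.2006 0.1623] rr 0.08953240228167365 lat 0.001885408669103564 [-0.2  0.1 -2.6] 30.0
```

Emit:
move_arm(
  motion=[
    [0, 0, 3, 0, 0, 0, 1],
    [0, 0, 6, 0, 0, 0, 1],
    [0, 0, 7, 0, 0, 0, 1],
    [0, 0, 7, 0, 0, 0, 1],
  ],
)

```text
clock: 24.32
tool_pos: [0.4678, 0.201, 0.1243]
eef_rot: [0.664, 0.748, 0.001, -0.0]
contact_force: [0.5, -0.4, -1.0]
opening: 0.267
finger_force: 30.0
```

Emit:
move_arm(
  motion=[
    [0, 0, 0.5, 0, 0, 0, 1],
    [0, 0, 1, 0, 0, 0, 1],
    [0, 0, 1, 0, 0, 0, 1],
  ],
)

```text
clock: 24.7
tool_pos: [0.4677, 0.2009, 0.1232]
eef_rot: [0.664, 0.748, 0.001, -0.0]
contact_force: [-0.1, 0.1, -2.3]
opening: 0.267
finger_force: 30.0
```

Emit:
move_arm(
  motion=[
    [0, 0, 0.5, 0, 0, 0, 1],
    [0, 0, 1, 0, 0, 0, 1],
    [0, 0, 1, 0, 0, 0, 1],
  ],
)

```text
clock: 25.08
tool_pos: [0.4678, 0.2009, 0.1222]
eef_rot: [0.664, 0.748, 0.001, -0.0]
contact_force: [-0.3, 0.0, -0.7]
opening: 0.265
finger_force: 30.0
```

Emit:
move_arm(
  motion=[
    [0, 4, 0, 0, 0, 0, 1],
    [0, 8, 0, 0, 0, 0, 1],
    [0, 12, 0, 0, 0, 0, 1],
    [0, 16, 0, 0, 0, 0, 1],
    [0, 19, 0, 0, 0, 0, 1],
  ],
)

```text
clock: 25.7
tool_pos: [0.4869, 0.2032, 0.1222]
eef_rot: [0.664, 0.748, 0.001, -0.0]
contact_force: [0.2, 0.0, -1.8]
opening: 0.267
finger_force: 30.0
```

Emit:
move_arm(
  motion=[
    [0, 1, 0, 0, 0, 0, 1],
    [0, 2, 0, 0, 0, 0, 1],
    [0, 3, 0, 0, 0, 0, 1],
    [0, 3, 0, 0, 0, 0, 1],
  ],
)

```text
clock: 26.2
tool_pos: [0.4896, 0.2036, 0.1222]
eef_rot: [0.664, 0.748, 0.001, -0.0]
contact_force: [-0.3, -0.2, -1.7]
opening: 0.266
finger_force: 30.0
```

Emit:
move_arm(
  motion=[
    [0, 1, 0, 0, 0, 0, 1],
    [0, 2, 0, 0, 0, 0, 1],
    [0, 2, 0, 0, 0, 0, 1],
  ],
)

```text
clock: 26.58
tool_pos: [0.4916, 0.2038, 0.1222]
eef_rot: [0.664, 0.748, 0.001, -0.0]
contact_force: [0.5, 0.3, -2.7]
opening: 0.267
finger_force: 30.0
```

Emit:
move_arm(
  motion=[
    [0, 1, 0, 0, 0, 0, 1],
    [0, 2, 0, 0, 0, 0, 1],
    [0, 2, 0, 0, 0, 0, 1],
  ],
)

```text
clock: 26.95
tool_pos: [0.4937, 0.204, 0.1222]
eef_rot: [0.664, 0.748, 0.001, -0.0]
contact_force: [0.3, 0.0, -1.6]
opening: 0.265
finger_force: 30.0
```

Emit:
move_arm(
  motion=[
    [0, 1, 0, 0, 0, 0, 1],
    [0, 2, 0, 0, 0, 0, 1],
    [0, 2, 0, 0, 0, 0, 1],
  ],
)

```text
clock: 27.32
tool_pos: [0.4956, 0.2043, 0.1222]
eef_rot: [0.664, 0.748, 0.001, -0.0]
contact_force: [0.1, -1.0, -2.0]
opening: 0.264
finger_force: 30.0
```

Emit:
move_arm(
  motion=[
    [0, 1, 0, 0, 0, 0, 1],
    [0, 1, 0, 0, 0, 0, 1],
  ],
)

```text
clock: 27.58
tool_pos: [0.4966, 0.2044, 0.1222]
eef_rot: [0.664, 0.748, 0.001, -0.0]
contact_force: [0.3, 0.3, -1.7]
opening: 0.262
finger_force: 30.0
```

Emit:
move_arm(
  motion=[
    [0, 1, 0, 0, 0, 0, 1],
    [0, 1, 0, 0, 0, 0, 1],
  ],
)

```text
clock: 27.82
tool_pos: [0.4976, 0.2045, 0.1222]
eef_rot: [0.664, 0.748, 0.001, -0.0]
contact_force: [-0.4, -0.2, -1.6]
opening: 0.268
finger_force: 30.0
```

Emit:
move_arm(
  motion=[
    [0, 1, 0, 0, 0, 0, 1],
    [0, 1, 0, 0, 0, 0, 1],
  ],
)

```text
clock: 28.08
tool_pos: [0.4986, 0.2046, 0.1223]
eef_rot: [0.664, 0.748, 0.001, -0.0]
contact_force: [0.9, -0.7, -2.0]
opening: 0.269
finger_force: 30.0
```

Emit:
move_arm(
  motion=[
    [0, 1, 0, 0, 0, 0, 1],
    [0, 1, 0, 0, 0, 0, 1],
  ],
)

```text
clock: 28.32
tool_pos: [0.4996, 0.2047, 0.1222]
eef_rot: [0.664, 0.748, 0.001, -0.0]
contact_force: [-0.2, -1.0, -2.2]
opening: 0.263
finger_force: 30.0
```

Emit:
move_arm(
  motion=[
    [0, 1, 0, 0, 0, 0, 1],
    [0, 1, 0, 0, 0, 0, 1],
  ],
)

```text
clock: 28.58
tool_pos: [0.5005, 0.2048, 0.1222]
eef_rot: [0.664, 0.748, 0.001, -0.0]
contact_force: [0.4, 0.5, -1.4]
opening: 0.265
finger_force: 30.0
```

Emit:
move_arm(
  motion=[
    [0, 1, 0, 0, 0, 0, 1],
    [0, 1, 0, 0, 0, 0, 1],
  ],
)

```text
clock: 28.82
tool_pos: [0.5008, 0.205, 0.1221]
eef_rot: [0.664, 0.748, 0.001, -0.001]
contact_force: [-2.2, 0.5, -1.5]
opening: 0.268
finger_force: 30.0
```

Emit:
move_arm(
  motion=[
    [0, 1, 0, 0, 0, 0, 1],
    [0, 1, 0, 0, 0, 0, 1],
    [0, 1, 0, 0, 0, 0, 1],
  ],
)

```text
clock: 29.2
tool_pos: [0.5013, 0.2049, 0.122]
eef_rot: [0.664, 0.748, 0.0, -0.001]
contact_force: [-4.2, -0.4, -0.9]
opening: 0.265
finger_force: 30.0
```

Emit:
move_arm(
  motion=[
    [0, 0.5, 0, 0, 0, 0, 1],
    [0, 0.5, 0, 0, 0, 0, 1],
    [0, 0.5, 0, 0, 0, 0, 1],
  ],
)

```text
clock: 29.58
tool_pos: [0.5019, 0.2046, 0.122]
eef_rot: [0.664, 0.748, -0.0, -0.001]
contact_force: [-4.7, -0.8, -0.9]
opening: 0.265
finger_force: 30.0
```

Emit:
move_arm(
  motion=[
    [0, 0.7, 0, 0, 0, 0, 1],
    [0, 1, 0, 0, 0, 0, 1],
    [0, 1, 0, 0, 0, 0, 1],
  ],
)

```text
clock: 29.95
tool_pos: [0.502, 0.2044, 0.1219]
eef_rot: [0.664, 0.748, -0.001, -0.001]
contact_force: [-6.9, -1.3, 0.3]
opening: 0.266
finger_force: 30.1
```

```bash
python3 fit.py; python3 ins.py
python3 - <<'E'
from h import *
s=load('side');cv2.imwrite('pics/s8.png',cv2.resize(s['frame'][170:240,270:350],(640,560),interpolation=cv2.INTER_CUBIC)[...,::-1]);print(r.get_state()['moment'])
E
```

```text
288 [[-13.3, -13.4, -37.7], [37.7, -2.4, -12.6], [47.7, 10.0, 33.4]]
centre tool x,z [0.8 8.3] world z 0.11363504965847941 tool [0.50201285 0.20443164 0.12190259] [-6.89231529 -1.26212775  0.27283314] 0.2655955454363005 29.95
30.0 [0.5022 0.2044 0.1549] rr 0.05403094111893544 lat 0.0023912563743939217 [-7.  -1.5  1.9] 30.1
[-0.29482688  1.55942074 -0.1818188 ]
```

Emit:
move_arm(
  motion=[
    [0, 0, 0, 0, 0, 0, 1],
    [0, 0, 0, 0, 0, 0, 1],
    [0, -1, 0, 0, 0, 0, 1],
    [0, -2, 0, 0, 0, 0, 1],
    [0, -2, 0, 0, 0, 0, 1],
  ],
)

```text
clock: 30.62
tool_pos: [0.5019, 0.2043, 0.1221]
eef_rot: [0.664, 0.748, 0.001, 0.0]
contact_force: [-2.6, -2.3, -2.7]
opening: 0.265
finger_force: 30.0
```

Emit:
move_arm(
  motion=[
    [0, -0.7, 0, 0, 0, 0, 1],
    [0, -0.7, 0, 0, 0, 0, 1],
    [0, -0.7, 0, 0, 0, 0, 1],
  ],
  newtons=6,
)

```text
clock: 31.0
tool_pos: [0.5023, 0.2053, 0.1225]
eef_rot: [0.664, 0.748, 0.002, 0.0]
contact_force: [-0.8, -0.9, -2.5]
opening: 0.273
finger_force: 6.0
```

Emit:
move_arm(
  motion=[
    [0, 0, 0, 0, 0, 0, 0.68],
    [0, 0, 0, 0, 0, 0, 0.6],
    [0, 0, 0, 0, 0, 0, 0.58],
    [0, 0, 0, 0, 0, 0, 0.58],
  ],
)

```text
clock: 31.5
tool_pos: [0.5015, 0.2051, 0.1224]
eef_rot: [0.664, 0.748, 0.001, 0.0]
contact_force: [-0.8, -1.2, 0.9]
opening: 0.416
finger_force: 0.0
```

```bash
python3 fit.py; python3 ins.py
```

```text
300 [[-18.1, -13.1, -37.5], [37.4, -2.1, -13.5], [48.1, 11.3, 32.7]]
centre tool x,z [0.9 8.6] world z 0.1137553685378217 tool [0.5014657  0.20507163 0.1223526 ] [-0.77460069 -1.19522978  0.88801025] 0.41637945585038955 31.5
31.55 [0.5014 0.205  0.1553] rr 0.05474410241941383 lat 0.0017644330753243363 [ 0.3 -0.5  0.3] 0.0
```

Released cleanly, with the roll hanging at the right height. Now I lift away.

Emit:
move_arm(
  motion=[
    [0, 0, -6, 0, 0, 0, 0.58],
    [0, 0, -16, 0, 0, 0, 0.58],
    [0, 0, -36, 0, 0, 0, 0.58],
    [0, 0, -66, 0, 0, 0, 0.58],
    [0, 0, -100, 0, 0, 0, 0.58],
  ],
)

```text
clock: 32.17
tool_pos: [0.5009, 0.2047, 0.2236]
eef_rot: [0.664, 0.748, 0.001, -0.0]
contact_force: [0.2, 0.2, 0.2]
opening: 0.424
finger_force: 0.0
```

Emit:
move_arm(
  motion=[
    [0, -30, -20, 0, 0, 0, 0.58],
    [0, -60, -30, 0, 0, 0, 0.58],
    [0, -60, -30, 0, 0, 0, 0.58],
    [0, -60, -30, 0, 0, 0, 0.58],
  ],
)

```text
clock: 32.67
tool_pos: [0.4425, 0.1979, 0.2526]
eef_rot: [0.664, 0.748, 0.002, 0.0]
contact_force: [-0.1, 0.5, 0.9]
opening: 0.422
finger_force: 0.0
```

Run:
```python
from h import *
from scipy.optimize import least_squares
u=np.array([np.cos(np.radians(187)),np.sin(np.radians(187))]);n=np.array([-u[1],u[0]]);C=np.array([.5555,.2134])
print(r.get_state()['contact_force'],tip())
for name in('side','top'):
    s=snap(name);P=cloud(s);f=s['frame'].astype(int);D=P[...,:2]-C;a=D@u;b=D@n
    br=(f[...,0]-f[...,2]>25)&(a>.02)&(a<.1)&(abs(b)<.06)&(P[...,2]>.06)&(P[...,2]<.17)
    q=P[br];A=a[br];B=b[br];c=least_squares(lambda p:np.hypot(B-p[0],q[:,2]-p[1])-.0455,[0,.11],loss='soft_l1',f_scale=.002).x
    print(name,len(q),'along',np.percentile(A,[3,50,97]).round(4),'lat,z',c.round(4),'zmax',q[:,2].max())
    w=(f.min(-1)>90)&(a>.075)&(a<.12)&(abs(b)<.02)&(P[...,2]>.12)&(P[...,2]<.155);print('wire lat',b[w].mean() if w.any() else None,w.sum())
    m=(P[...,2]>.11)&(P[...,2]<.155)&(f[...,2]-f[...,0]>60)&(np.hypot(a,b)<.09);print('blue',m.sum(),a[m].mean() if m.any() else None,np.percentile(a[m],[5,95]) if m.any() else 0)
```

```text
[-0.14552455  0.46054195  0.91659756] [0.44240874 0.1978077  0.28555222]
side 307 along [0.037  0.0563 0.0677] lat,z [0.0007 0.1137] zmax 0.16029555062449696
wire lat -0.002502261494107184 52
blue 18 0.03747572380953462 [0.03193194 0.04123467]
top 140 along [0.0436 0.063  0.0676] lat,z [0.0073 0.1244] zmax 0.1549204992951123
wire lat 0.0010692976904445788 21
blue 0 None 0
```

```bash
python3 -c "
from h import *
print(finish_job())"
```

```text
the job is handed in; nothing more can be done
None
```

The job is handed in, but the judge gave no verdict. The hook was pressed against its stop at about 7 N. The tape roll was pressed against the backstop at about 7 N, then released and left hanging there. I viewed 12 pictures, over the limit of 10.

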